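# Get the lifting blade under the stone carton

### The arm

A 7-joint arm with a two-finger parallel gripper is mounted at the origin on the work surface. World frame = base frame: x ahead of the robot, y to its left, z up, the work surface at z = 0. Lengths are in m, angles in rad, forces in N, time in s.
With the tool pointing down it reaches from about 0.4 to 0.85 m from the base axis. Payload 4.5 kg.
Tool frame: the origin (TCP) lies midway between the tips of the shut fingers; the grasp point (between the pads) lies 19 mm behind it (robot.grasp_offset is the distance from the TCP to the grasp point, in m); z points along the fingers, y is the direction in which the jaws open and shut (so a half turn about z gives the same grasp; the last joint's range is limited). The gripper opens to 88 mm and grips with 3 to 60 N. Pads are 18 mm wide; open, the fingers measure 123 mm over their backs; the gripper's body (75 mm by 187 mm) begins 45 mm behind the grasp point.
Start: joints at [-1.107, 0.689, -0.195, 1.565, 0.157, 0.902, -0.215], TCP at [0.26, 0.568, 0.202] pointing down, gripper open.
Joint ranges: [-3.01, 3.01], [-0.46, 2.08], [-1.47, 1.51], [0.13, 2.56], [-1, 4.14], [0.04, 2.09], [-2.66, 2.66]. Speed limits (rad/s): [2.57, 2.57, 3.14, 3.14, 3.14, 3.14, 3.14].

### API

Orientations are given as a unit quaternion [x, y, z, w].
In Python, from plant import robot, snapshot gives the robot as it stands. The module is installed in compiled form; this text tells all that it offers.
- The arm moves only by the tool play_rows, never from a script. Its argument "plan" is a list that holds one entry, the list of rows, each a list of 7 numbers: the opening, from 0 (shut) to 1 (fully open), then the shift along the tool's x, y, z in m, then the turn, a rotation vector about the tool's x, y, z in units of 10 degrees (1.0 is 10 degrees). A call has 1 to 10 rows; each row is the pose to reach, as a shift and turn from the pose measured when the call began, along the tool's axes at that moment; what a row does not reach only later rows make up. A row lasts 1/8 s, in which the tool goes at most 62.5 mm and 10.7 degrees, less where a joint would pass 70% of its speed; a pose out of reach is approached as far as the arm can. A call with a gripper value outside its range is refused whole. The fingers move at their own pace and stop on an object; "newtons" is the grip in N (left out, the last holds). Time passes only in rows, so rows that repeat a pose let the fingers close. It gives the time, the measured TCP pose, the force and the opening at its end, in the units of the state.
- robot.read_state(): the state, without advancing time (a new reading comes with each control period).
- snapshot(name): name is "side" or "top" or "wrist"; returns a dict with "img" (400x640x3 uint8, red, green, blue), "K" (3x3 intrinsics, pixels), "pose" (4x4, takes a point from camera to world coordinates); the wrist camera has in their place "tool_from_camera" (4x4, takes a point from camera to tool coordinates, whose origin is the TCP and whose axes are the flange's). Camera axes: x right, y up, looking along -z (the intrinsics and any distortion apply to the point x, -y, -z); pixel columns grow to the right and rows downward; lengths in m; the calibration is good to about 2 mm. A picture is of the moment at which its call begins: read the wrist's pose just before it. There is no depth.
- robot.close_job(): hands the job in, once; it reports no verdict.
The state is a dict: "time": time; "joint_positions": joint angles; "qvel": joint speeds; "joint_torque": joint torques, N m; "tcp_pos": TCP position; "tool_rot": TCP orientation; "contact_force": force on the tool from outside, world axes, zero at the start; "ft_torque": the same for the moment, N m; "gripper_width": opening from 0.0 (shut) to 1.0 (fully open).
Only numpy, scipy, OpenCV 4.12 (cv2) and the standard library are available. Lean on these libraries where they do the work, as an engineer would, in place of code of your own. Each camera call takes 0.05 s, during which the arm holds its last target.

### The job

The tall carton of dental stone in front of the sloping rest, under the tube lamp, has to come out on the lifting blade: tip it back on its rear bottom edge until it leans on the rest by itself, slide the flat blade under the middle of its raised front until the blade is well past halfway, and let the carton down flat on it. Then draw the loaded blade about 8 cm straight out, away from the rest, and let go. Do not lift the carton off the bench or let it fall, do not bump the lamp, and leave the jar and the loose plaster cast where they are.

Things in the scene. Friction and masses are not known exactly. Their poses are not given: they have to be found in the camera images.
- carton: Closed rigid cardboard carton with paper tape and label, 58 mm deep (x) x 60 mm wide (y) x 180 mm tall, 0.4 to 0.65 kg, evenly filled. Origin: centre of underside; z up; x from front face to rear face (the one towards the rest). Balances on its rear edge at 18 degrees of tilt; beyond that it leans back by itself. Take it by its sides (60 mm, along y), high up.
- carton_heel (a point): Middle of the carton's rear bottom edge (29 mm behind the carton's origin): the edge it tips about. At the start it stands 2 to 10 mm in front of the rest's origin.
- rest: Fixed aluminium rest: flat face 44 mm wide (narrower than the carton) sloping back 25 degrees from vertical. Origin: on the bench where the face, prolonged down, meets it; x points away behind the rest, y along its width. The face's top edge is 68 mm behind the origin, 145 mm up; the leaning carton tilts 25 to 29 degrees. Drawing out is along the rest's -x.
- lamp: White tube lamp fixed to the rest, with the rest's origin and axes: tube 40 mm thick, 250 mm long along y, axis 52 mm behind the origin, underside 268 mm up; dark posts 123 mm to each side, 130 mm behind. It hangs over the leaning carton: a tool holding that must slant in over the carton's front, at least 30 degrees from vertical (40 is roomy).
- blade: Loose lifting blade flat on the bench, 0.28 kg: steel plate 80 mm long (x) x 76 mm wide (y) x 4 mm thick; from its near end rises a black bar handle leaning 35 degrees from vertical towards -x. Origin: centre of the plate's underside; z up; x from the handle to the free edge that goes under the carton. Starts at the right of the bench, near or far, the cast at the other place.
- blade_tip (a point): Middle of the blade's free edge: 40 mm from the blade's origin along its x, 2 mm up.
- blade_grip (a point): Point on the handle's centre line to hold it by: 69 mm from the blade's origin along its -x, 60 mm up. The handle is 20 mm wide (blade's y), 12 mm thick, begins 31 mm from the origin along -x at 6 mm height and ends 26 mm beyond this point.
- cast: Bystander: loose plaster tooth cast, 55 x 60 x 41 mm. Origin: centre of its underside.
- jar: Bystander: loose closed white jar, 60 mm in diameter and 85 mm tall. Origin: centre of its underside.
Things that resemble listed ones, but are neither listed nor needed, are in the scene too. Of the things shaped like the blade, the steel one is meant.

How it is judged:
By the outcome, as a careful person would: the job done as asked, in the order asked, and still so for the second after the job is handed in, with the robot touching nothing.
It also fails if it takes over 72 s, if anything falls off the work surface, if the arm or the gripper's body presses on something with over 40 N, if the wrist force passes 120 N, or if a joint passes its speed limit or range.

## Working session

There is one attempt and no reset: what is moved stays moved. The work goes in short steps, Python scripts to look and compute and a tool call to move; the robot and the scene stay as the last step left them, time stands still between calls to the robot, and variables do not carry over. Pictures are saved under pics/ and viewed, and the job is handed in when it is done.

Besides the shell and the picture viewer there is one more tool, called after ">>>" in YAML: its name, and indented under it one key for each argument. play_rows: Moves the arm, as the interface text tells. Its arguments: {"type":"object","properties":{"plan":{"type":"array"},"newtons":{"type":"number"}},"required":["plan"]}

```bash
mkdir -p pics; ls
python3 - <<'E'
from plant import robot, snapshot
import cv2,numpy as np
s=robot.read_state()
for k,v in s.items(): print(k,np.round(v,4))
print(robot.grasp_offset)
for n in ["side","top","wrist"]:
    d=snapshot(n); cv2.imwrite(f"pics/{n}0.png",d["img"][:,:,::-1])
    print(n,[k for k in d]); print(np.round(d["K"],1).tolist())
    print(np.round(d.get("pose",d.get("tool_from_camera")),4).tolist())
    print({k:v for k,v in d.items() if k not in("img","K","pose","tool_from_camera")})
E
```

```text
pics
time 0.0
joint_positions [-1.1072  0.69   -0.1945  1.5663  0.1573  0.9025 -0.2151]
qvel [-0.001   0.0002 -0.0019  0.0001 -0.0017 -0.0007 -0.0014]
joint_torque [ 1.00000e-04 -5.27546e+01 -1.26690e+00 -1.53430e+01 -5.27000e-02
  6.50000e-03  2.00000e-04]
tcp_pos [0.2602 0.5675 0.2016]
tool_rot [ 2.132e-01  9.770e-01 -9.000e-04 -1.000e-04]
contact_force [-0.4129 -0.6378 -0.3339]
ft_torque [ 0.0315 -0.0492  0.0326]
gripper_width 0.9971
0.0187
side ['img', 'K', 'pose']
[[393.6, 0.0, 312.6], [0.0, 393.6, 195.2], [0.0, 0.0, 1.0]]
[[-0.8422, -0.3379, 0.4202, 1.0438], [0.5389, -0.5012, 0.677, 0.7174], [-0.0182, 0.7966, 0.6042, 0.7847], [0.0, 0.0, 0.0, 1.0]]
{}
top ['img', 'K', 'pose']
[[364.1, 0.0, 320.9], [0.0, 364.1, 198.2], [0.0, 0.0, 1.0]]
[[0.0348, 0.9751, -0.2188, 0.347], [-0.9994, 0.0337, -0.0085, -0.0887], [-0.0009, 0.219, 0.9757, 0.9094], [0.0, 0.0, 0.0, 1.0]]
{}
wrist ['img', 'K', 'tool_from_camera']
[[356.3, 0.0, 324.7], [0.0, 356.3, 197.8], [0.0, 0.0, 1.0]]
[[-0.0015, 0.9579, 0.287, 0.0743], [1.0, 0.0013, 0.0007, 0.0009], [0.0003, 0.287, -0.9579, -0.1822], [0.0, 0.0, 0.0, 1.0]]
{}
```

View pics/side0.png

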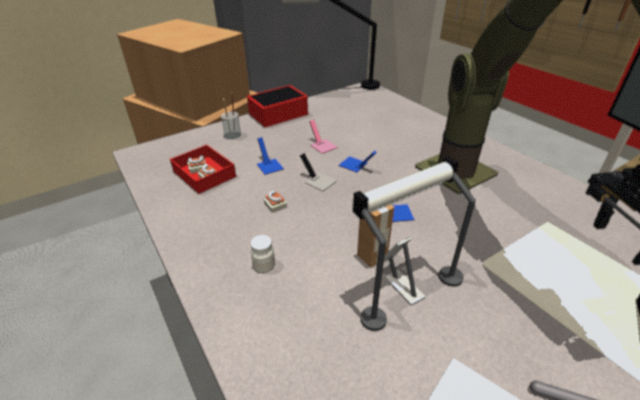

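View pics/top0.png

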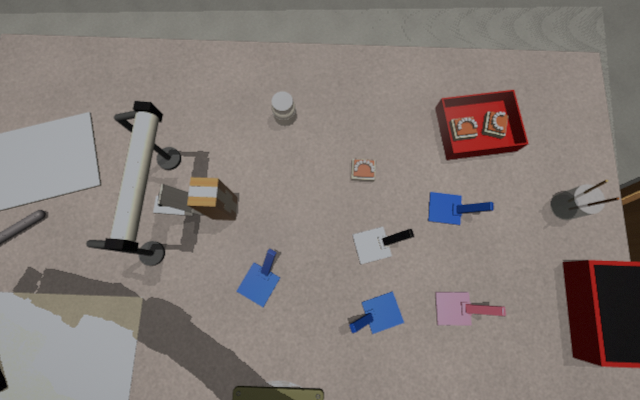

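View pics/wrist0.png

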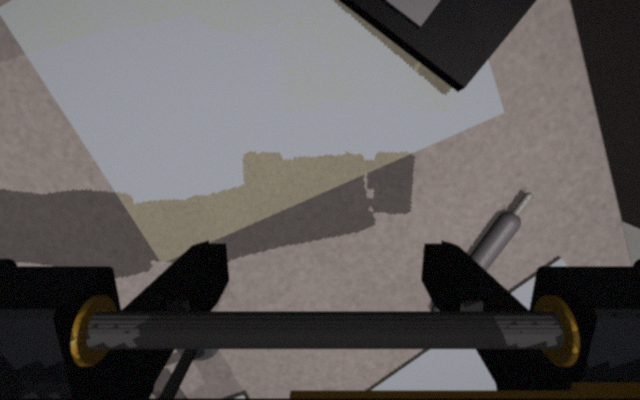

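The side picture shows the carton at about (375,235) in front of the rest and lamp. In the top picture the carton top is at (205,192), the steel blade at (373,245) with its handle to (410,235), the jar at (283,105) and the cast at (363,168). I'll zoom in on these.

```bash
cat > h.py <<'E'
import numpy as np,cv2
from plant import robot,snapshot
from scipy.spatial.transform import Rotation as R
def ray(d,u,v,T=None):
    T=d["pose"] if T is None else T
    K=d["K"]; c=np.array([(u-K[0,2])/K[0,0],-(v-K[1,2])/K[1,1],-1.])
    return T[:3,3],T[:3,:3]@c
def onz(d,u,v,z,T=None):
    o,r=ray(d,u,v,T); return o+r*(z-o[2])/r[2]
def proj(d,p,T=None):
    T=d["pose"] if T is None else T
    c=T[:3,:3].T@(np.asarray(p)-T[:3,3]); K=d["K"]
    return np.array([K[0,2]+K[0,0]*c[0]/-c[2],K[1,2]+K[1,1]*c[1]/c[2]])
def tcpT(s):
    T=np.eye(4);T[:3,:3]=R.from_quat(s["tool_rot"]).as_matrix();T[:3,3]=s["tcp_pos"];return T
def wrist():
    s=robot.read_state(); d=snapshot("wrist"); d["pose"]=tcpT(s)@d["tool_from_camera"]; return d
def crop(img,x0,y0,x1,y1,name,f=5):
    c=cv2.resize(img[y0:y1,x0:x1,::-1],None,fx=f,fy=f,interpolation=cv2.INTER_CUBIC); cv2.imwrite("pics/"+name,c)
E
python3 - <<'E'
from h import *
d=snapshot("top"); i=d["img"]
crop(i,90,90,250,210,"t_carton.png"); crop(i,330,190,430,270,"t_blade.png",8)
d=snapshot("side"); i=d["img"]
crop(i,335,150,495,270,"s_carton.png");crop(i,350,150,350+150,340,"s_rest.png",3)
E
```

```text
(no output)
```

View pics/t_carton.png

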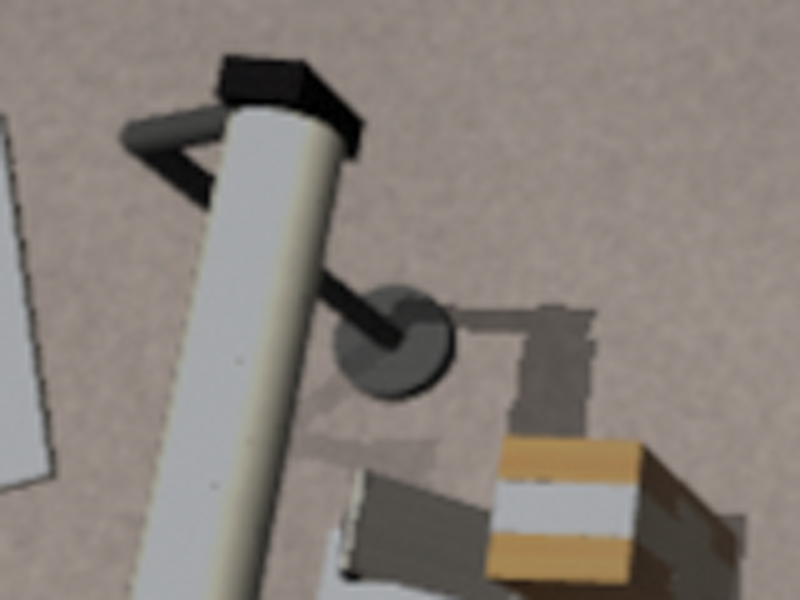

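View pics/t_blade.png

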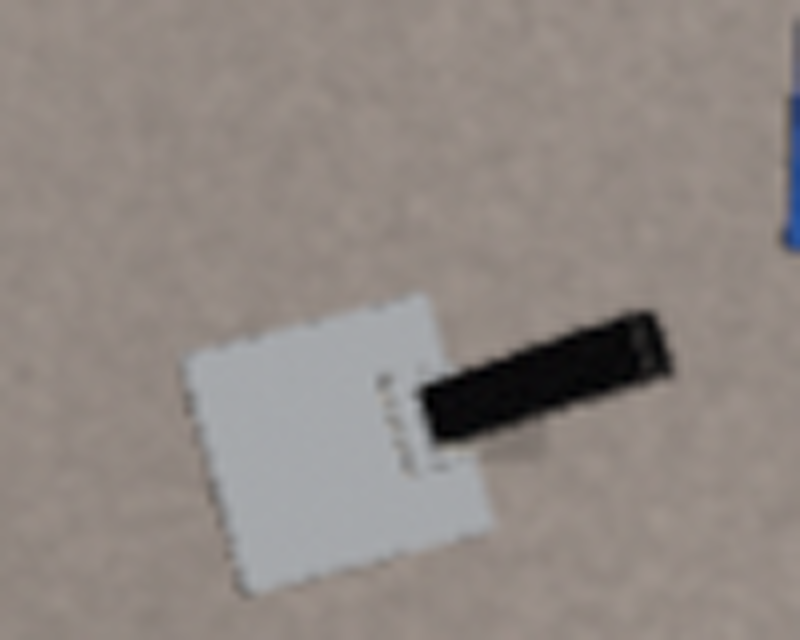

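View pics/s_carton.png

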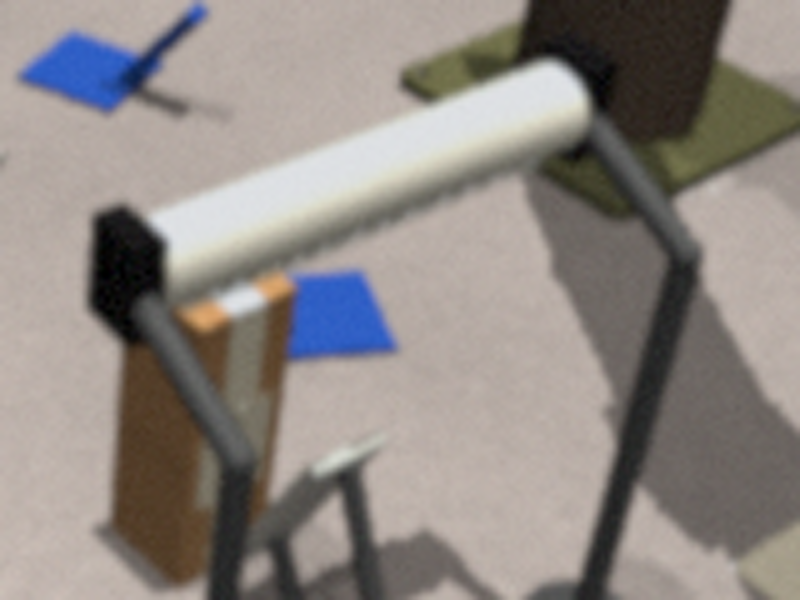

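Run:
```python
from h import *
np.set_printoptions(precision=4,suppress=True)
d=snapshot("top"); sd=snapshot("side")
def C(pts,x0,y0,f): return [((x+.5)/f+x0-.5,(y+.5)/f+y0-.5) for x,y in pts]
c=np.array([onz(d,u,v,.18) for u,v in C([(507,437),(640,443),(630,582),(488,578)],90,90,5)])
print("carton top",c,c.mean(0)); 
for k in range(4): e=c[(k+1)%4]-c[k]; print(np.linalg.norm(e),np.degrees(np.arctan2(e[1],e[0])))
b=np.array([onz(d,u,v,.004) for u,v in C([(185,355),(425,293),(493,525),(248,595)],330,190,8)])
print("blade",b,b.mean(0))
for k in range(4): e=b[(k+1)%4]-b[k]; print(np.linalg.norm(e),np.degrees(np.arctan2(e[1],e[0])))
hd=np.array([onz(d,u,v,.0815) for u,v in C([(635,345),(648,310)],330,190,8)]); print("handle end",hd)
r=np.array([onz(d,u,v,.145) for u,v in C([(365,472),(350,577)],90,90,5)]); print("rest top",r,r.mean(0)); e=r[0]-r[1]; print(np.linalg.norm(e),np.degrees(np.arctan2(e[1],e[0])))
l=np.array([onz(d,u,v,.288) for u,v in C([(285,110),(200,560)],90,90,5)]); e=l[0]-l[1]; print("lamp",l,np.degrees(np.arctan2(e[1],e[0])))
print("side corner bottom", [onz(sd,u,v,0) for u,v in C([(180,583),(112,530)],335,150,5)])
# rest top edge in side
print("side rest top",[onz(sd,u,v,.145) for u,v in C([(315,472),(385,435)],335,150,5)])
print("side carton top rear",[onz(sd,u,v,.18) for u,v in C([(203,331),(293,289)],335,150,5)])
# jar, cast
print("jar",onz(d,283,103,.085),"cast",onz(d,363,168,.041))
```

```text
carton top [[0.5464 0.1895 0.18  ]
 [0.5457 0.1339 0.18  ]
 [0.4868 0.1323 0.18  ]
 [0.4864 0.1905 0.18  ]] [0.5163 0.1616 0.18  ]
0.05559684380495333 -90.69384788550379
0.058965267039105776 -178.4182791552998
0.05822854198710526 90.33961838400829
0.05996966012606025 -0.962288741415507
blade [[ 0.4615 -0.1631  0.004 ]
 [ 0.4835 -0.2379  0.004 ]
 [ 0.4123 -0.2586  0.004 ]
 [ 0.3884 -0.1835  0.004 ]] [ 0.4364 -0.2108  0.004 ]
0.07798813602955502 -73.55803611354658
0.07420935744527099 -163.770042143029
0.07880205822777184 107.60923152746129
0.07582172701778606 15.631744783805416
handle end [[ 0.459  -0.2849  0.0815]
 [ 0.4692 -0.2888  0.0815]]
rest top [[0.5381 0.2627 0.145 ]
 [0.4915 0.2631 0.145 ]] [0.5148 0.2629 0.145 ]
0.04658740412836125 -0.46620698983279396
lamp [[0.6392 0.2446 0.288 ]
 [0.4687 0.2505 0.288 ]] -1.9903268247351678
side corner bottom [array([0.5385, 0.1872, 0.    ]), array([0.5447, 0.1366, 0.    ])]
side rest top [array([0.5369, 0.2664, 0.145 ]), array([0.4929, 0.266 , 0.145 ])]
side carton top rear [array([0.5438, 0.1908, 0.18  ]), array([0.4873, 0.1907, 0.18  ])]
jar [0.769  0.0204 0.085 ] cast [ 0.6224 -0.1831  0.041 ]
```

```bash
cat >> h.py <<'E'
np.set_printoptions(precision=4,suppress=True)
def orient(s,az=89.5):
    "tool z slanted s deg from down toward azimuth az; tool x to upper side"
    a=np.radians(az);s=np.radians(s);h=np.array([np.cos(a),np.sin(a),0]);up=np.array([0,0,1.])
    z=np.sin(s)*h-np.cos(s)*up; x=np.cos(s)*h+np.sin(s)*up; return np.column_stack([x,np.cross(z,x),z])
OFF=robot.grasp_offset
def rel(G,Rm,grasp=True,back=0.0,st=None):
    "print shift/turn to put grasp point at G (or TCP)"
    s=st or robot.read_state(); T=tcpT(s)
    p=np.asarray(G,float)+(OFF if grasp else 0)*Rm[:,2]-back*Rm[:,2]
    d=T[:3,:3].T@(p-T[:3,3]); w=np.degrees(R.from_matrix(T[:3,:3].T@Rm).as_rotvec())/10
    return np.r_[d,w]
def stat():
    s=robot.read_state();T=tcpT(s);z=T[:3,2]
    print("t",round(s["time"],2),"tcp",s["tcp_pos"],"slant",np.round(np.degrees(np.arccos(-z[2])),1),"az",np.round(np.degrees(np.arctan2(z[1],z[0])),1),"grasp",T[:3,3]-OFF*z,"y",T[:3,1],"F",s["contact_force"],"w",s["gripper_width"])
    print("q",s["joint_positions"])
    return s
E
python3 - <<'E'
from h import *
print(rel([.33,.28,.46],orient(0,89.5),grasp=False))
print(rel([.42,.03,.40],orient(40,89.5),grasp=False))
E
```

```text
[-0.1833 -0.2329 -0.2577 -0.0018  0.0012  6.5873]
[-0.3693 -0.4227 -0.1976 -2.2967  3.5438  6.3049]
```

>>> play_rows:
  plan:
    - [[1, -0.03, -0.04, -0.06, 0, 0, 0.5], [1, -0.06, -0.07, -0.12, 0, 0, 1.2], [1, -0.09, -0.11, -0.18, 0, 0, 2.0], [1, -0.12, -0.15, -0.22, 0, 0, 2.8], [1, -0.15, -0.19, -0.25, 0, 0, 3.6], [1, -0.18, -0.23, -0.26, 0, 0, 4.5], [1, -0.23, -0.27, -0.26, -0.3, 0.5, 5], [1, -0.27, -0.31, -0.25, -0.8, 1.2, 5.5], [1, -0.31, -0.35, -0.24, -1.3, 2.0, 6], [1, -0.34, -0.38, -0.23, -1.8, 2.8, 6.3]]

```text
time: 1.6
tcp_pos: [0.4092, 0.0859, 0.4345]
tool_rot: [0.675, 0.688, 0.188, -0.187]
contact_force: [1.1, 0.7, -1.0]
gripper_width: 1.004
```

Run:
```python
from h import *
stat()
G=[.516,.1615,.150]
print(rel(G,orient(60),back=.11))
print(rel(G,orient(60),back=.0))
```

```text
t 1.6 tcp [0.4092 0.0859 0.4345] slant 30.7 az 90.5 grasp [0.4093 0.0764 0.4506] y [0.9998 0.0176 0.0054] F [ 1.1343  0.6887 -1.0332] w 1.0043547584472814
q [-0.144   0.2046  0.3466  1.8432 -0.6201  1.2907  0.4521]
[-0.1269  0.1047  0.2031 -0.0866  2.9267  0.1296]
[-0.0732  0.1069  0.299  -0.0866  2.9267  0.1296]
```

>>> play_rows:
  plan:
    - [[1, -0.02, 0.02, 0.04, 0, 0.6, 0], [1, -0.05, 0.04, 0.08, 0, 1.2, 0.05], [1, -0.08, 0.06, 0.12, -0.05, 1.8, 0.1], [1, -0.1, 0.085, 0.16, -0.09, 2.4, 0.13], [1, -0.127, 0.105, 0.203, -0.09, 2.93, 0.13], [1, -0.127, 0.105, 0.203, -0.09, 2.93, 0.13], [1, -0.127, 0.105, 0.203, -0.09, 2.93, 0.13]]

```text
time: 2.48
tcp_pos: [0.5156, 0.0827, 0.1976]
tool_rot: [0.615, 0.61, 0.356, -0.352]
contact_force: [0.1, 0.6, 0.7]
gripper_width: 1.0
```

Run:
```python
from h import *
stat()
G=[.516,.1615,.150]
print(rel(G,orient(60),back=.11))
print(rel(G,orient(60),back=.0))
d=wrist(); cv2.imwrite("pics/w1.png",d["img"][:,:,::-1])
d=snapshot("top"); cv2.imwrite("pics/t1.png",d["img"][:,:,::-1])
```

```text
t 2.48 tcp [0.5156 0.0827 0.1976] slant 60.0 az 89.4 grasp [0.5155 0.0665 0.2069] y [ 1.     -0.0085  0.0019] F [0.0903 0.6248 0.6522] w 1.0004558183146823
q [ 0.4793  0.8967 -0.2346  1.8793 -0.9702  1.0545  1.0891]
[-0.0018 -0.0003  0.0008  0.0044 -0.0031  0.0099]
[-0.0018 -0.0004  0.1108  0.0044 -0.0031  0.0099]
```

View pics/w1.png

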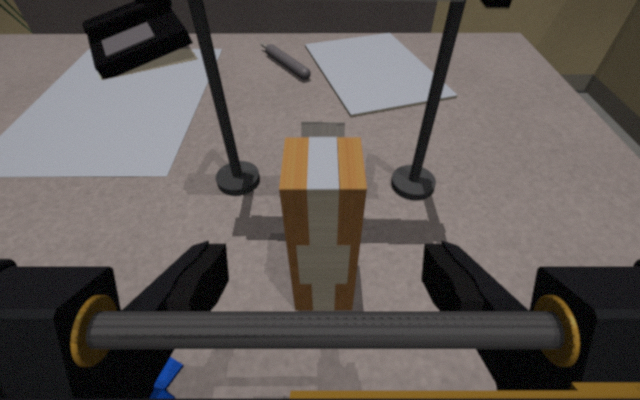

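View pics/t1.png

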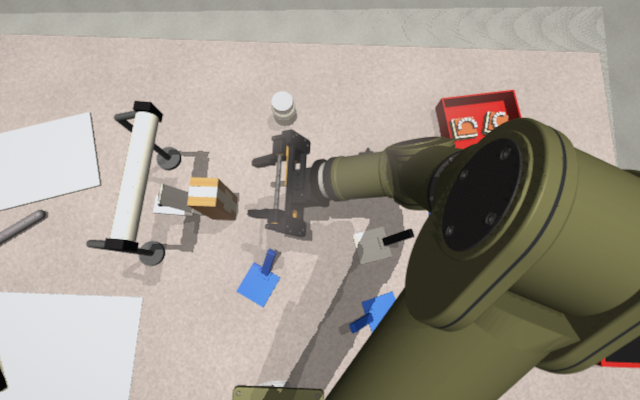

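The wrist view shows the carton centred between the fingers (top at about (323,160)). Next I move in at a slightly smaller slant, since joint 5 is near its limit.

Run:
```python
from h import *
G=[.516,.1615,.148]
print(rel(G,orient(56),back=.06))
print(rel(G,orient(56),back=.0))
```

```text
[-0.0034 -0.0014  0.0531  0.0171 -0.3774  0.0523]
[-0.0074 -0.0016  0.1129  0.0171 -0.3774  0.0523]
```

>>> play_rows:
  plan:
    - [[1, -0.003, -0.001, 0.027, 0, -0.2, 0], [1, -0.003, -0.001, 0.053, 0, -0.38, 0], [1, -0.005, -0.001, 0.083, 0, -0.38, 0], [1, -0.007, -0.001, 0.113, 0, -0.38, 0], [1, -0.007, -0.001, 0.113, 0, -0.38, 0], [1, -0.007, -0.001, 0.113, 0, -0.38, 0]]

```text
time: 3.32
tcp_pos: [0.5179, 0.1762, 0.1403]
tool_rot: [0.624, 0.626, 0.336, -0.325]
contact_force: [0.6, -0.5, 0.4]
gripper_width: 0.998
```

Run:
```python
from h import *
stat()
d=wrist(); cv2.imwrite("pics/w2.png",d["img"][:,:,::-1])
```

```text
t 3.33 tcp [0.5179 0.1762 0.1403] slant 55.7 az 89.1 grasp [0.5177 0.1608 0.1508] y [ 0.9999 -0.0056  0.0152] F [ 0.6336 -0.4715  0.4191] w 0.99754952389596
q [ 0.476   0.9902 -0.557   1.9761 -0.9868  0.6217  1.0408]
```

View pics/w2.png

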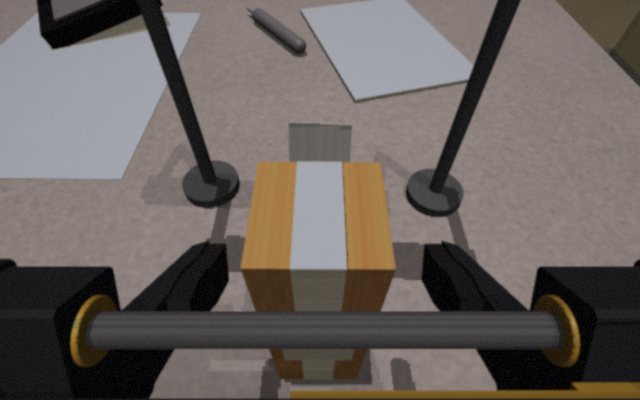

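Run:
```python
from h import *
G=[.516,.1615,.150]
print(rel(G,orient(53)))
```

```text
[-0.0004 -0.0018  0.001   0.0373 -0.2727  0.0735]
```

>>> play_rows:
  plan:
    - [[1, 0, -0.0018, 0.001, 0.04, -0.27, 0.07], [1, 0, -0.0018, 0.001, 0.04, -0.27, 0.07], [0.5, 0, -0.0018, 0.001, 0.04, -0.27, 0.07], [0.5, 0, -0.0018, 0.001, 0.04, -0.27, 0.07], [0.5, 0, -0.0018, 0.001, 0.04, -0.27, 0.07], [0.5, 0, -0.0018, 0.001, 0.04, -0.27, 0.07]]
  newtons: 14

```text
time: 4.12
tcp_pos: [0.5158, 0.1765, 0.1388]
tool_rot: [0.635, 0.63, 0.317, -0.315]
contact_force: [0.0, -0.9, 0.2]
gripper_width: 0.677
```

Run:
```python
from h import *
s=stat()
T=tcpT(s); G=T[:3,3]-OFF*T[:3,2]
heel=np.array([G[0],.1905,0]); a=np.radians(89.5)
hx=np.array([np.cos(a),np.sin(a),0])
r=(G-heel)@hx; h=G[2]
s0=np.degrees(np.arccos(-T[2,2]))
for th in (5,10,15,18,21,24,26,28):
    t=np.radians(th)
    x=r*np.cos(t)+h*np.sin(t); z=-r*np.sin(t)+h*np.cos(t)
    g=heel+x*hx+np.array([0,0,z])
    print(th,g,rel(g,orient(s0-0.55*th),st=s))
```

```text
t 4.12 tcp [0.5158 0.1765 0.1388] slant 53.0 az 89.6 grasp [0.5157 0.1616 0.1501] y [ 1.     -0.008  -0.0006] F [ 0.0295 -0.9069  0.219 ] w 0.6771020657817202
q [ 0.4427  0.9596 -0.5313  1.982  -0.9771  0.6076  0.9955]
5 [0.5156 0.1748 0.152 ] [ 0.0086 -0.0002  0.0093 -0.0054 -0.275  -0.0002]
10 [0.5157 0.1881 0.1528] [ 0.0163 -0.0002  0.0194 -0.0054 -0.55   -0.0001]
15 [0.5158 0.2014 0.1524] [ 0.0231 -0.0002  0.0302 -0.0054 -0.825   0.0001]
18 [0.5159 0.2094 0.1516] [ 0.0268 -0.0002  0.037  -0.0054 -0.99    0.0002]
21 [0.5159 0.2173 0.1504] [ 0.0301 -0.0002  0.0439 -0.0054 -1.155   0.0002]
24 [0.516  0.2251 0.1488] [ 0.033  -0.0002  0.051  -0.0054 -1.32    0.0003]
26 [0.516  0.2303 0.1475] [ 0.0347 -0.0002  0.0558 -0.0054 -1.43    0.0004]
28 [0.5161 0.2354 0.1461] [ 0.0362 -0.0002  0.0607 -0.0054 -1.54    0.0004]
```

>>> play_rows:
  plan:
    - [[0.5, 0.005, 0, 0.005, 0, -0.15, 0], [0.5, 0.0086, 0, 0.0093, 0, -0.28, 0], [0.5, 0.0125, 0, 0.0145, 0, -0.41, 0], [0.5, 0.0163, 0, 0.0194, 0, -0.55, 0], [0.5, 0.0197, 0, 0.0248, 0, -0.69, 0], [0.5, 0.0231, 0, 0.0302, 0, -0.83, 0], [0.5, 0.0268, 0, 0.037, 0, -0.99, 0], [0.5, 0.0301, 0, 0.0439, 0, -1.16, 0], [0.5, 0.0325, 0, 0.0495, 0, -1.29, 0], [0.5, 0.0325, 0, 0.0495, 0, -1.29, 0]]

```text
time: 5.38
tcp_pos: [0.5158, 0.2386, 0.1368]
tool_rot: [0.665, 0.663, 0.244, -0.243]
contact_force: [-1.8, 0.9, 8.0]
gripper_width: 0.681
```

Run:
```python
from h import *
s=stat()
G=np.array([.516,0,0])
for th in (25,26,27,28):
    t=np.radians(th); r=-.0289;h=.1501
    x=r*np.cos(t)+h*np.sin(t); z=-r*np.sin(t)+h*np.cos(t)
    print(th,rel([.516,.1905+x,z],orient(53-.55*th),st=s))
d=wrist(); cv2.imwrite("pics/w3.png",d["img"][:,:,::-1])
d=snapshot("side"); crop(d["img"],335,150,495,270,"s3.png")
```

```text
t 5.38 tcp [0.5158 0.2386 0.1368] slant 40.3 az 89.7 grasp [0.5157 0.2265 0.151 ] y [ 1.     -0.0041  0.0008] F [-1.7857  0.9419  7.9679] w 0.6811678819516814
q [ 0.1825  0.8317 -0.4663  2.0052 -0.9712  0.4377  0.7751]
25 [-0.0012  0.0003  0.0029 -0.0138 -0.1057  0.0233]
26 [ 0.0001  0.0003  0.0051 -0.0137 -0.1607  0.0234]
27 [ 0.0014  0.0003  0.0073 -0.0136 -0.2157  0.0234]
28 [ 0.0027  0.0003  0.0095 -0.0135 -0.2707  0.0235]
```

View pics/w3.png

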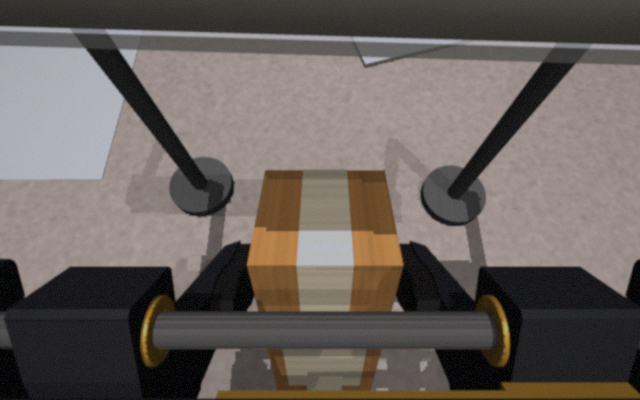

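View pics/s3.png

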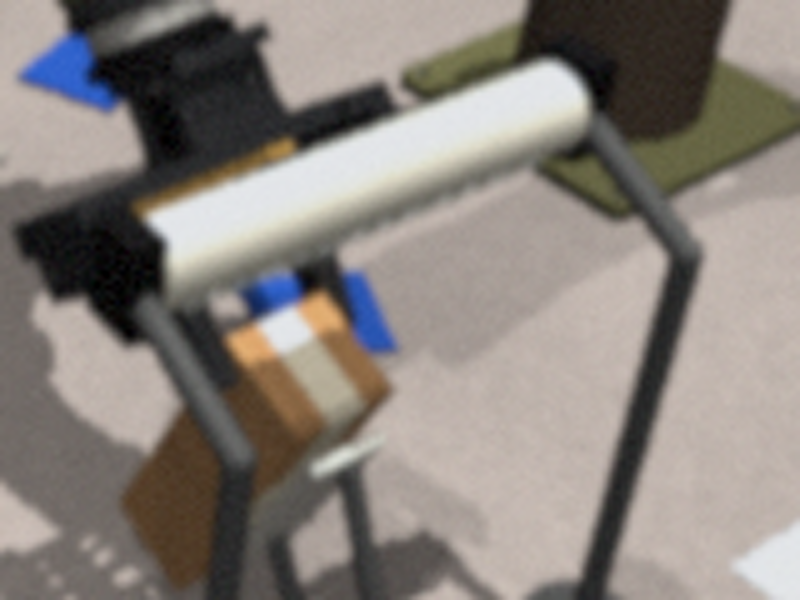

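Run:
```python
from h import *
d=snapshot("side")
f=lambda x,y:((x+.5)/5+334.5,(y+.5)/5+149.5)
for c in ((318,435),(390,388)):
    u=f(*c)
    for t in (18,21,24,27):
        a=np.radians(t);p=onz(d,*u,.18*np.cos(a)); print(c,t,p,.1905+.18*np.sin(a))
```

```text
(318, 435) 18 [0.5404 0.2679 0.1712] 0.24612305898749054
(318, 435) 21 [0.5378 0.2656 0.168 ] 0.25500623091815405
(318, 435) 24 [0.5348 0.2629 0.1644] 0.26371259575364403
(318, 435) 27 [0.5315 0.2599 0.1604] 0.2722182899531184
(390, 388) 18 [0.4913 0.2627 0.1712] 0.24612305898749054
(390, 388) 21 [0.4884 0.2603 0.168 ] 0.25500623091815405
(390, 388) 24 [0.4852 0.2577 0.1644] 0.26371259575364403
(390, 388) 27 [0.4815 0.2547 0.1604] 0.2722182899531184
```

>>> play_rows:
  plan:
    - [[0.5, 0.0018, 0, 0.0025, 0, -0.05, 0], [0.5, 0.0036, 0, 0.005, 0, -0.1, 0], [0.5, 0.0053, 0, 0.0076, 0, -0.1, 0], [0.5, 0.0053, 0, 0.0076, 0, -0.1, 0]]

```text
time: 6.02
tcp_pos: [0.5155, 0.2469, 0.135]
tool_rot: [0.667, 0.664, 0.239, -0.238]
contact_force: [-2.9, -3.9, 9.3]
gripper_width: 0.68
```

Run:
```python
from h import *
s=stat()
d=snapshot("side"); crop(d["img"],335,150,495,270,"s4.png")
```

```text
t 6.03 tcp [0.5155 0.2469 0.135 ] slant 39.4 az 89.8 grasp [0.5154 0.235  0.1494] y [ 1.     -0.0051 -0.0007] F [-2.8612 -3.8686  9.2766] w 0.6802318243736001
q [ 0.155   0.8273 -0.4611  2.0043 -0.9701  0.4217  0.7513]
```

View pics/s4.png

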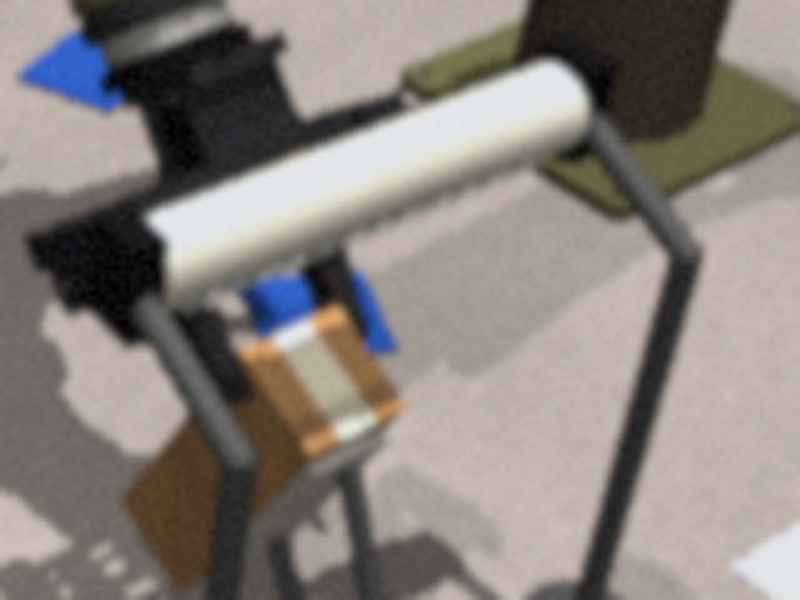

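>>> play_rows:
  plan:
    - [[0.75, 0, 0, 0, 0, 0, 0], [1, 0, 0, 0, 0, 0, 0], [1, 0, 0, 0, 0, 0, 0], [1, 0, 0, 0, 0, 0, 0], [1, 0, 0, -0.03, 0, 0, 0], [1, 0, 0, -0.07, 0, 0, 0], [1, -0.02, 0, -0.12, 0, 0, 0], [1, -0.04, 0, -0.16, 0, 0, 0]]

```text
time: 7.08
tcp_pos: [0.515, 0.1129, 0.2343]
tool_rot: [0.667, 0.664, 0.239, -0.237]
contact_force: [1.3, 0.3, -0.1]
gripper_width: 1.0
```

Run:
```python
from h import *
s=stat()
d=snapshot("side"); crop(d["img"],335,150,495,270,"s5.png")
d=wrist(); cv2.imwrite("pics/w5.png",d["img"][:,:,::-1])
c=np.array([.4364,-.2108]);a=np.radians(106.4);bx=np.array([np.cos(a),np.sin(a)])
g=c-.069*bx
G=[g[0],g[1],.060]; print(G)
for sl in (0,20,35): 
  for b in (.06,0): print(sl,rel(G,orient(sl,106.4),back=b,st=s))
```

```text
t 7.08 tcp [0.515  0.1129 0.2343] slant 39.4 az 89.7 grasp [0.515  0.101  0.2488] y [ 1.     -0.0052  0.0006] F [ 1.2877  0.2726 -0.0545] w 0.9995792214795939
q [ 0.3087  0.6421 -0.2793  1.9096 -0.7466  0.8184  0.6524]
[np.float64(0.4558815605221585), np.float64(-0.27699266424326396), 0.06]
0 [-0.386  -0.0572 -0.1446  0.5763 -3.9063 -1.6021]
0 [-0.4241 -0.0572 -0.0982  0.5763 -3.9063 -1.6021]
20 [-0.3981 -0.0531 -0.1512  0.8333 -1.9208 -1.4559]
20 [-0.4186 -0.0591 -0.0952  0.8333 -1.9208 -1.4559]
35 [-0.4083 -0.0504 -0.1532  1.0116 -0.4315 -1.3287]
35 [-0.414  -0.0603 -0.0943  1.0116 -0.4315 -1.3287]
```

View pics/s5.png

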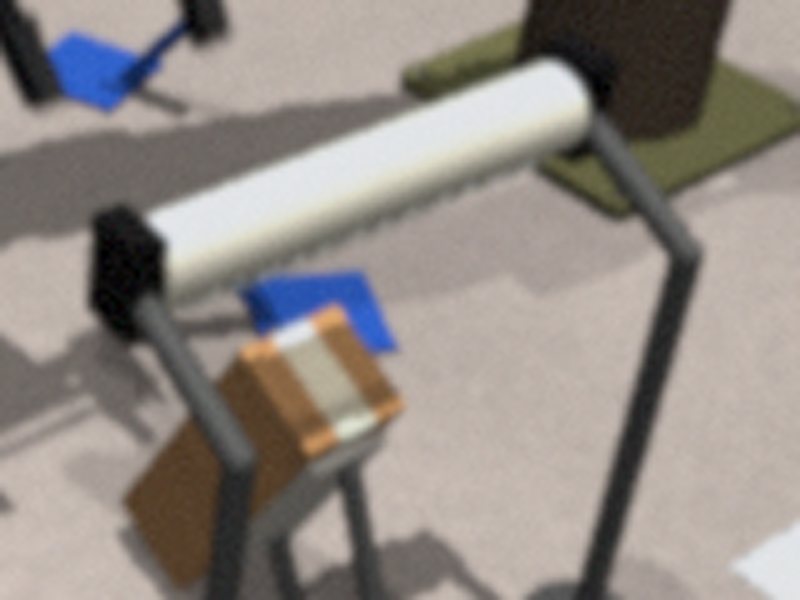

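View pics/w5.png

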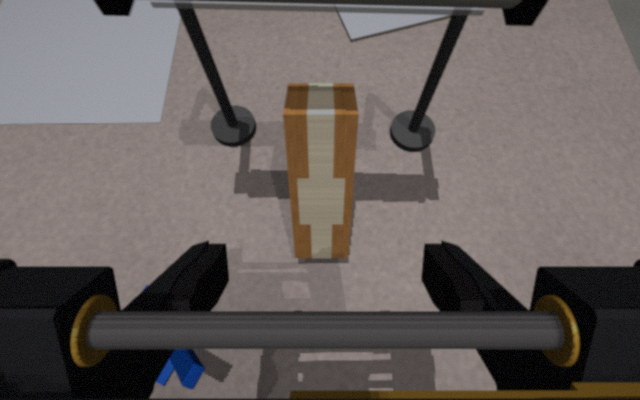

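The side view shows the carton leaning by itself: rear top edge at crop (350,420) on the rest, heel at (185,585) unmoved. Now to the steel blade.

Run:
```python
from h import *
s=robot.read_state()
print(rel([.4559,-.277,.060],orient(35,106.4),back=.12,st=s))
d=snapshot("top")
for n,u,v in(("blue",258,285),("blueh",270,252),("blue2",382,312),("blue3",446,208)): print(n,onz(d,u,v,.004))
```

```text
[-0.4    -0.0394 -0.2085  1.0505 -0.4063 -1.3602]
blue [0.3296 0.0639 0.004 ]
blueh [0.4097 0.0401 0.004 ]
blue2 [ 0.2775 -0.2358  0.004 ]
blue3 [ 0.5355 -0.3982  0.004 ]
```

>>> play_rows:
  plan:
    - [[1, -0.04, -0.005, -0.03, 0.15, -0.05, -0.2], [1, -0.08, -0.01, -0.06, 0.3, -0.1, -0.4], [1, -0.13, -0.015, -0.09, 0.45, -0.15, -0.6], [1, -0.18, -0.02, -0.12, 0.6, -0.2, -0.8], [1, -0.23, -0.025, -0.14, 0.75, -0.25, -1.0], [1, -0.28, -0.03, -0.16, 0.9, -0.3, -1.15], [1, -0.33, -0.035, -0.18, 1.05, -0.4, -1.3], [1, -0.37, -0.04, -0.2, 1.05, -0.41, -1.36], [1, -0.4, -0.04, -0.208, 1.05, -0.41, -1.36], [1, -0.4, -0.04, -0.208, 1.05, -0.41, -1.36]]

```text
time: 8.48
tcp_pos: [0.4713, -0.3293, 0.139]
tool_rot: [0.57, 0.764, 0.18, -0.244]
contact_force: [-0.1, 0.2, -0.7]
gripper_width: 0.997
```

Run:
```python
from h import *
s=stat()
d=wrist(); cv2.imwrite("pics/w6.png",d["img"][:,:,::-1]); np.save("w6pose.npy",d["pose"])
```

```text
t 8.47 tcp [ 0.4713 -0.3293  0.139 ] slant 35.3 az 106.8 grasp [ 0.4744 -0.3397  0.1543] y [ 0.9586  0.2846 -0.0026] F [-0.0833  0.1906 -0.7292] w 0.9968334827408741
q [ 0.7668  1.0099 -0.1029  1.2189 -0.2421  1.4447  1.0725]
```

View pics/w6.png

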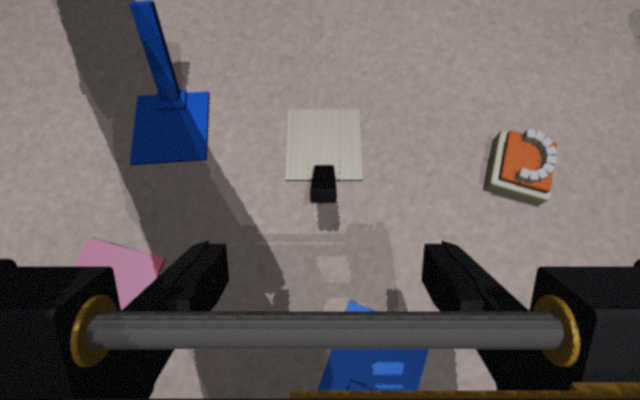

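Run:
```python
from h import *
d=wrist(); i=d["img"]; crop(i,270,95,380,215,"w6c.png",5)
b=np.array([onz(d,u,v,.004) for u,v in ((288,108),(360,108),(363,181),(286,181))]); print(b,b.mean(0))
for k in range(4): e=b[(k+1)%4]-b[k]; print(np.linalg.norm(e),np.degrees(np.arctan2(e[1],e[0])))
a=np.radians(106.4);bx=np.array([np.cos(a),np.sin(a)])
c=b.mean(0)[:2]; print(c-.069*bx)
```

```text
[[ 0.3877 -0.1785  0.004 ]
 [ 0.4609 -0.1567  0.004 ]
 [ 0.4849 -0.2362  0.004 ]
 [ 0.4121 -0.2579  0.004 ]] [ 0.4364 -0.2073  0.004 ]
0.07634948498515004 16.56385691444578
0.08303695442247151 -73.21474777945629
0.07590609251032898 -163.43762042695693
0.08303789434651954 107.09119547093754
[ 0.4559 -0.2735]
```

View pics/w6c.png

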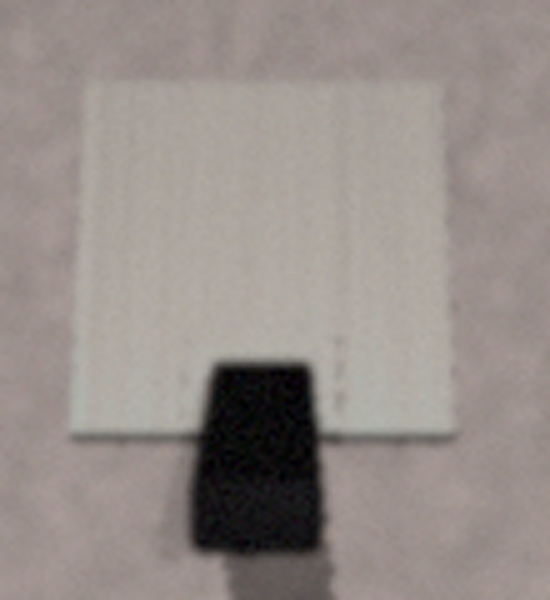

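Run:
```python
from h import *
s=robot.read_state()
for b in (.05,0): print(rel([.4563,-.2757,.061],orient(35,106.8),back=b,st=s))
```

```text
[-0.0024 -0.0011  0.065   0.0058 -0.0323 -0.0052]
[-0.0027 -0.0011  0.115   0.0058 -0.0323 -0.0052]
```

>>> play_rows:
  plan:
    - [[1, -0.002, -0.001, 0.035, 0, -0.03, 0], [1, -0.0025, -0.001, 0.065, 0, -0.03, 0], [1, -0.0027, -0.001, 0.095, 0, -0.03, 0], [1, -0.0027, -0.001, 0.115, 0, -0.03, 0], [1, -0.0027, -0.001, 0.115, 0, -0.03, 0], [0, -0.0027, -0.001, 0.115, 0, -0.03, 0], [0, -0.0027, -0.001, 0.115, 0, -0.03, 0], [0, -0.0027, -0.001, 0.115, 0, -0.03, 0], [0, -0.0027, -0.001, 0.115, 0, -0.03, 0], [0, -0.0027, -0.001, 0.115, 0, -0.03, 0]]
  newtons: 50

```text
time: 9.82
tcp_pos: [0.4533, -0.2655, 0.0457]
tool_rot: [0.569, 0.765, 0.18, -0.241]
contact_force: [0.6, -0.1, 1.0]
gripper_width: 0.454
```

Run:
```python
from h import *
s=stat()
d=wrist(); cv2.imwrite("pics/w7.png",d["img"][:,:,::-1])
```

```text
t 9.82 tcp [ 0.4533 -0.2655  0.0457] slant 35.0 az 106.7 grasp [ 0.4564 -0.2757  0.061 ] y [0.9577 0.2876 0.0003] F [ 0.5723 -0.0921  0.9504] w 0.45399601099339865
q [ 0.7332  1.0582 -0.1284  1.4612 -0.2612  1.1443  1.1047]
```

View pics/w7.png

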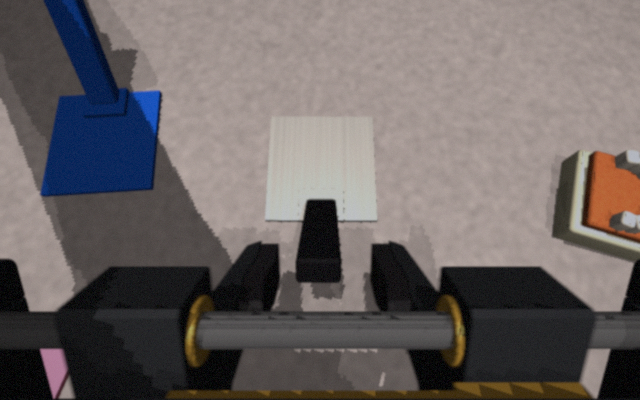

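>>> play_rows:
  plan:
    - [[0, 0, 0, 0, 0, 0, 0], [0, 0, 0, 0, 0, 0, 0], [0, 0, 0, 0, 0, 0, 0], [0, 0, 0, 0, 0, 0, 0], [0, 0, 0, 0, 0, 0, 0]]
  newtons: 50

```text
time: 10.5
tcp_pos: [0.4531, -0.2657, 0.0456]
tool_rot: [0.569, 0.765, 0.179, -0.241]
contact_force: [-0.6, -1.1, -0.3]
gripper_width: 0.219
```

Run:
```python
from h import *
s=stat()
# via: lift 30mm, then pre-insertion with blade tip 70 mm before heel
hx=np.array([np.cos(np.radians(89.5)),np.sin(np.radians(89.5))])
heel=np.array([.516,.1905])
z=.061
for name,gap,dz,az in (("lift",None,.03,0),("pre",.10,.03,89.5),("pre_low",.10,.0,89.5),("front",.06,0,89.5),("in",.014,0,89.5)):
    if gap is None: continue
    g=heel-(gap+.04+.069)*hx
    print(name,g,rel([g[0],g[1],z+dz],orient(35,az),st=s))
```

```text
t 10.5 tcp [ 0.4531 -0.2657  0.0456] slant 35.0 az 106.7 grasp [ 0.4562 -0.2759  0.0609] y [ 0.9577  0.2877 -0.0001] F [-0.5804 -1.0793 -0.3332] w 0.21930861123431816
q [ 0.7333  1.0582 -0.1281  1.4613 -0.2609  1.1442  1.1048]
pre [ 0.5142 -0.0185] [ 0.2052  0.1328  0.107  -0.9882 -0.0013  1.41  ]
pre_low [ 0.5142 -0.0185] [ 0.1879  0.1328  0.1315 -0.9882 -0.0013  1.41  ]
front [0.5145 0.0215] [ 0.2192  0.1446  0.1534 -0.9882 -0.0013  1.41  ]
in [0.5149 0.0675] [ 0.2552  0.1582  0.1787 -0.9882 -0.0013  1.41  ]
```

>>> play_rows:
  plan:
    - [[0, 0.009, 0, -0.012, 0, 0, 0], [0, 0.025, 0.005, -0.02, -0.05, 0, 0.05], [0, 0.055, 0.025, 0.0, -0.2, 0, 0.3], [0, 0.085, 0.045, 0.022, -0.35, 0, 0.5], [0, 0.115, 0.065, 0.043, -0.5, 0, 0.75], [0, 0.145, 0.09, 0.064, -0.7, 0, 1.0], [0, 0.175, 0.11, 0.086, -0.88, 0, 1.25], [0, 0.2, 0.13, 0.104, -0.99, 0, 1.41], [0, 0.2052, 0.1328, 0.107, -0.99, 0, 1.41], [0, 0.2052, 0.1328, 0.107, -0.99, 0, 1.41]]

```text
time: 11.75
tcp_pos: [0.5146, -0.0081, 0.0762]
tool_rot: [0.677, 0.672, 0.214, -0.211]
contact_force: [0.0, -0.5, -2.8]
gripper_width: 0.215
```

Run:
```python
from h import *
s=stat()
d=wrist(); cv2.imwrite("pics/w8.png",d["img"][:,:,::-1]); 
t=snapshot("top"); crop(t["img"],150,130,350,270,"t8.png",4)
```

```text
t 11.75 tcp [ 0.5146 -0.0081  0.0762] slant 34.9 az 89.4 grasp [ 0.5145 -0.0188  0.0915] y [ 1.     -0.0085  0.0014] F [ 0.0307 -0.5345 -2.8113] w 0.21537867059939161
q [ 0.4811  0.906  -0.2821  1.8983 -0.6404  0.6368  0.8491]
```

View pics/w8.png

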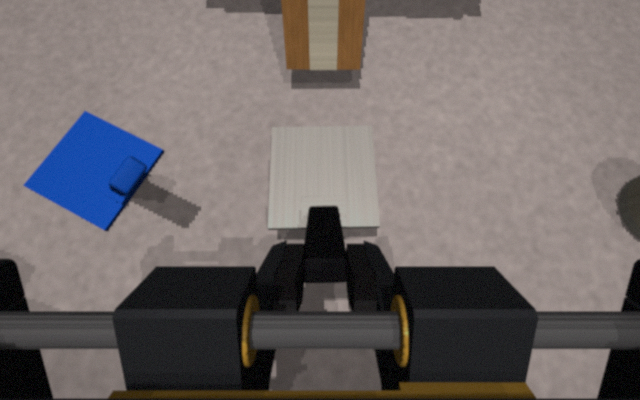

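View pics/t8.png

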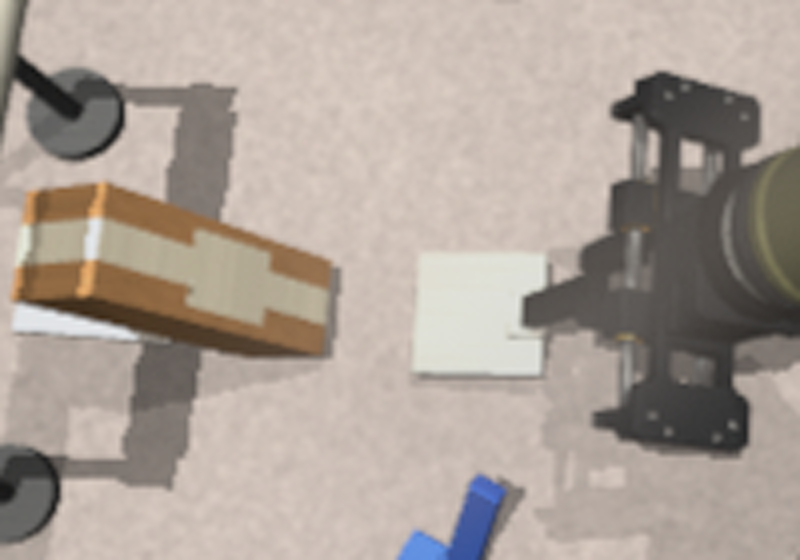

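Run:
```python
from h import *
d=wrist(); crop(d["img"],255,50,395,240,"w8c.png",4)
a=[onz(d,u,v,.0263) for u,v in ((288,69),(361,69))]; print("carton front bottom",a)
b=np.array([onz(d,u,v,.0345) for u,v in ((271.5,126.5),(374.5,125.5),(378.5,228),(268,228))]); print(b,b.mean(0))
for k in range(4): e=b[(k+1)%4]-b[k]; print(np.linalg.norm(e),np.degrees(np.arctan2(e[1],e[0])))
t=snapshot("top")
f=lambda x,y:((x+.5)/4+149.5,(y+.5)/4+129.5)
print("top blade",[onz(t,*f(x,y),.0345) for x,y in ((418,252),(545,252),(543,376),(413,375))])
print("top carton fb",[onz(t,*f(x,y),.0263) for x,y in ((332,262),(323,355))])
```

```text
carton front bottom [array([0.4871, 0.1369, 0.0263]), array([0.5461, 0.1362, 0.0263])]
[[0.4768 0.08   0.0345]
 [0.5527 0.0799 0.0345]
 [0.551  0.0026 0.0345]
 [0.4771 0.0035 0.0345]] [0.5144 0.0415 0.0345]
0.07586525790059165 -0.0226165716070882
0.07739818547538103 -91.24093834893317
0.07391223489768935 179.3113170394473
0.07652211185955038 90.21126858347435
top blade [array([0.5516, 0.0845, 0.0345]), array([0.5543, 0.0061, 0.0345]), array([0.477 , 0.0029, 0.0345]), array([0.4749, 0.0818, 0.0345])]
top carton fb [array([0.5452, 0.1392, 0.0263]), array([0.4866, 0.1395, 0.0263])]
```

View pics/w8c.png

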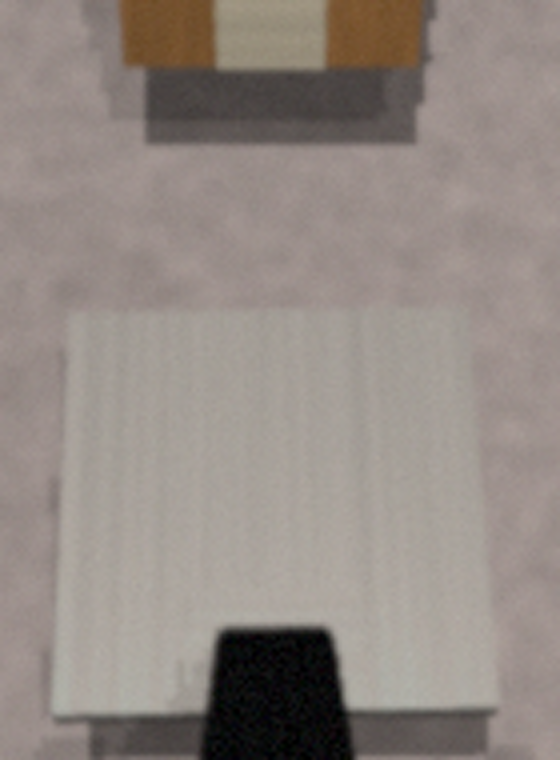

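Run:
```python
from h import *
d=snapshot("side")
crop(d["img"],290,120,420,230,"s8.png",6)
for p in ([.5145,-.0188,.0915],[.4765,.0902,.0345],[.5525,.0902,.0345],[.5525,.0102,.0345]): print(proj(d,p))
```

```text
[333.8632 196.6814]
[366.668  227.4581]
[345.0296 237.73  ]
[328.5819 221.8435]
```

View pics/s8.png

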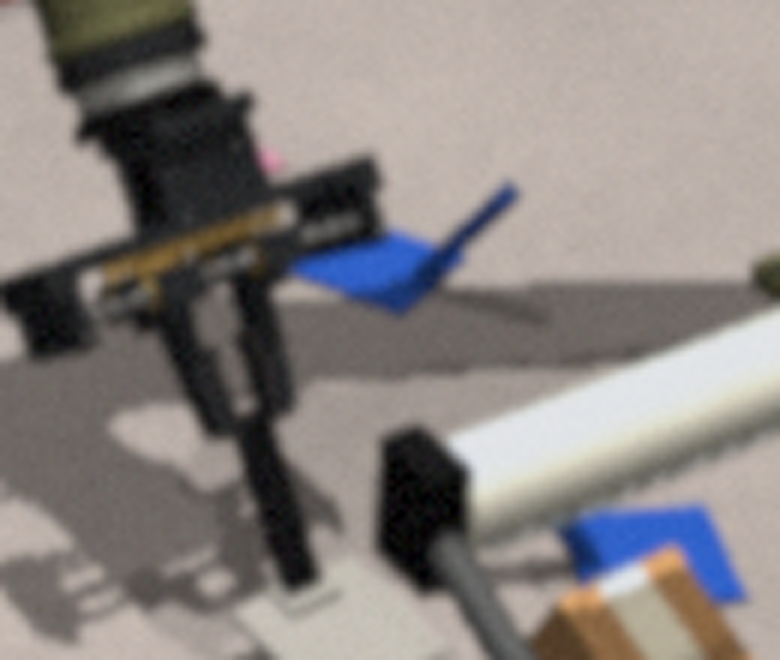

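Run:
```python
from h import *
d=snapshot("side")
crop(d["img"],320,205,385,255,"s8b.png",12)
w=wrist()
t=snapshot("top")
for phi in (0,2,4,6,8):
    f=np.radians(phi); g=np.array([-.0188,.0915]); out=[]
    for x in (.5525,.4765):
      for (dy,dz) in ((109,-56),(29,-56)):
        y=g[0]+(dy*np.cos(f)+dz*np.sin(f))/1e3; z=g[1]+(dz*np.cos(f)-dy*np.sin(f))/1e3
        out+= [proj(d,[x,y,z]),proj(w,[x,y,z])]
    print(phi,np.round(np.array(out),1).reshape(4,4).tolist())
```

```text
0 [[345.0, 237.5, 374.1, 113.6], [328.6, 221.6, 380.7, 217.7], [366.7, 227.2, 271.7, 114.6], [349.7, 212.2, 267.6, 219.0]]
2 [[344.6, 238.0, 373.6, 118.7], [328.2, 221.5, 380.7, 220.9], [366.2, 227.8, 272.3, 119.7], [349.3, 212.1, 267.7, 222.2]]
4 [[344.1, 238.6, 373.1, 123.7], [327.8, 221.3, 380.6, 224.2], [365.6, 228.3, 272.9, 124.7], [348.9, 212.0, 267.7, 225.5]]
6 [[343.5, 239.0, 372.6, 128.8], [327.4, 221.2, 380.6, 227.4], [365.0, 228.8, 273.4, 129.8], [348.4, 211.9, 267.8, 228.7]]
8 [[343.0, 239.5, 372.2, 133.8], [327.0, 221.0, 380.7, 230.7], [364.4, 229.3, 273.9, 134.8], [348.0, 211.7, 267.9, 232.0]]
```

View pics/s8b.png

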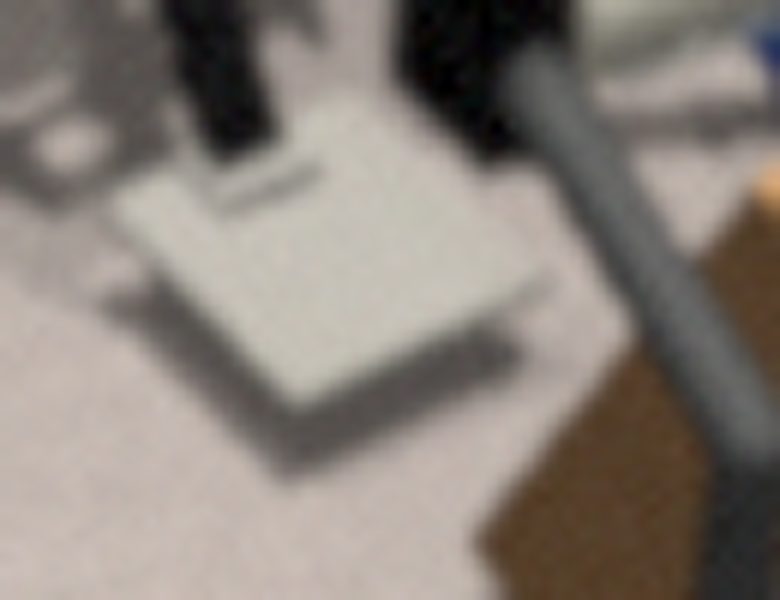

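Run:
```python
from h import *
s=robot.read_state()
for dz in (.092,.063,.061): print(rel([.5155,-.0188,dz],orient(40,89.7),st=s))
```

```text
[ 0.0026  0.0012 -0.0008  0.0169  0.5002 -0.0212]
[-0.0141  0.0012  0.0229  0.0169  0.5002 -0.0212]
[-0.0152  0.0012  0.0246  0.0169  0.5002 -0.0212]
```

>>> play_rows:
  plan:
    - [[0, 0.001, 0.001, 0, 0, 0.25, 0], [0, 0.0026, 0.001, -0.0008, 0, 0.5, 0], [0, -0.005, 0.001, 0.01, 0, 0.5, 0], [0, -0.0125, 0.001, 0.0205, 0, 0.5, 0], [0, -0.0152, 0.001, 0.0246, 0, 0.5, 0], [0, -0.0152, 0.001, 0.0246, 0, 0.5, 0]]

```text
time: 12.9
tcp_pos: [0.5147, -0.0074, 0.0468]
tool_rot: [0.668, 0.661, 0.243, -0.241]
contact_force: [-3.2, -5.3, 4.3]
gripper_width: 0.215
```

Run:
```python
from h import *
s=stat()
w=wrist();d=snapshot("side"); crop(w["img"],255,50,395,240,"w9c.png",4); crop(d["img"],320,205,385,265,"s9b.png",10)
T=tcpT(s);g=(T[:3,3]-OFF*T[:3,2])
for phi in (-2,0,2,4):
    f=np.radians(phi);out=[]
    for x in (.5535,.4775):
      for (dy,dz) in ((109,-56),(29,-56)):
        y=g[1]+(dy*np.cos(f)+dz*np.sin(f))/1e3; z=g[2]+(dz*np.cos(f)-dy*np.sin(f))/1e3
        out+= [proj(d,[x,y,z]),proj(w,[x,y,z])]
    print(phi,np.round(np.array(out),1).reshape(4,4).tolist())
```

```text
t 12.9 tcp [ 0.5147 -0.0074  0.0468] slant 40.0 az 89.5 grasp [ 0.5146 -0.0194  0.0611] y [ 0.9999 -0.0101 -0.0008] F [-3.1891 -5.3449  4.3072] w 0.21513650314816868
q [ 0.5489  1.0048 -0.3302  1.8662 -0.6575  0.6492  0.9213]
-2 [[344.7, 244.8, 374.3, 122.7], [328.5, 229.5, 381.6, 224.1], [366.1, 234.5, 273.7, 123.6], [349.3, 220.1, 268.8, 225.3]]
0 [[344.3, 245.4, 373.8, 127.7], [328.1, 229.4, 381.6, 227.3], [365.6, 235.1, 274.2, 128.7], [348.9, 220.0, 268.9, 228.5]]
2 [[343.8, 246.0, 373.3, 132.7], [327.7, 229.3, 381.6, 230.5], [365.1, 235.7, 274.7, 133.7], [348.5, 219.9, 269.0, 231.8]]
4 [[343.3, 246.5, 372.9, 137.8], [327.4, 229.1, 381.7, 233.8], [364.5, 236.2, 275.2, 138.7], [348.1, 219.8, 269.0, 235.0]]
```

View pics/w9c.png

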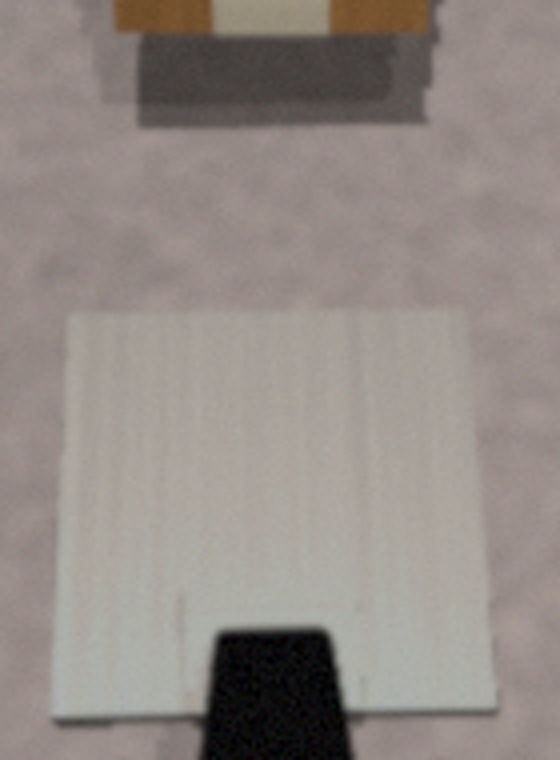

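View pics/s9b.png

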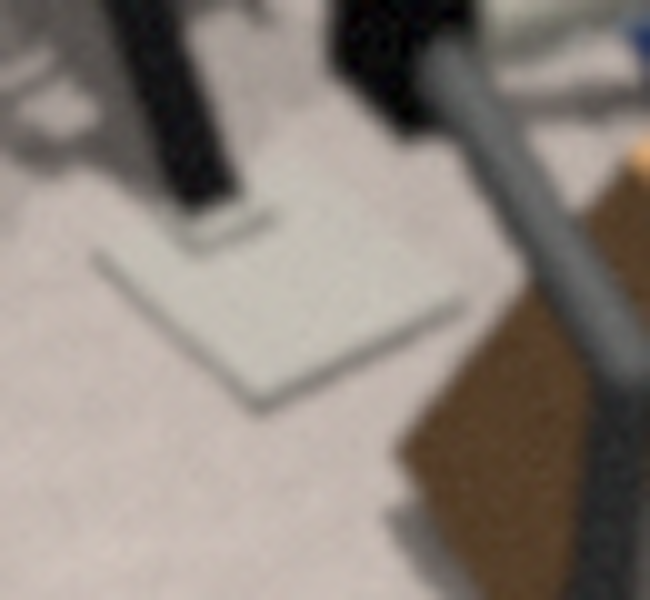

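Run:
```python
from h import *
s=robot.read_state()
for y in (.03,.0555,.0676): print(rel([.5160,y,.0613],orient(40,89.7),st=s))
```

```text
[ 0.0377  0.0009  0.0315  0.0132 -0.0002 -0.0219]
[ 0.0572  0.0007  0.0479  0.0132 -0.0002 -0.0219]
[ 0.0665  0.0005  0.0557  0.0132 -0.0002 -0.0219]
```

>>> play_rows:
  plan:
    - [[0, 0.009, 0.001, 0.0075, 0, 0, 0], [0, 0.018, 0.001, 0.015, 0, 0, 0], [0, 0.028, 0.001, 0.0235, 0, 0, 0], [0, 0.0377, 0.001, 0.0315, 0, 0, 0], [0, 0.044, 0.001, 0.0368, 0, 0, 0], [0, 0.05, 0.001, 0.0418, 0, 0, 0], [0, 0.054, 0.001, 0.0452, 0, 0, 0], [0, 0.0572, 0.001, 0.0479, 0, 0, 0], [0, 0.0572, 0.001, 0.0479, 0, 0, 0]]

```text
time: 14.12
tcp_pos: [0.5164, 0.0677, 0.0471]
tool_rot: [0.668, 0.661, 0.243, -0.241]
contact_force: [-0.2, 1.2, -2.0]
gripper_width: 0.216
```

Run:
```python
from h import *
s=stat()
w=wrist();d=snapshot("side"); cv2.imwrite("pics/w10.png",w["img"][:,:,::-1]); crop(d["img"],320,180,420,280,"s10.png",6)
t=snapshot("top"); crop(t["img"],150,150,310,250,"t10.png",5)
```

```text
t 14.12 tcp [0.5164 0.0677 0.0471] slant 40.0 az 89.5 grasp [0.5163 0.0557 0.0614] y [ 1.     -0.0095 -0.0005] F [-0.2053  1.1594 -2.0137] w 0.216257292956819
q [ 0.4672  1.0035 -0.4094  1.942  -0.746   0.5119  0.9064]
```

View pics/w10.png

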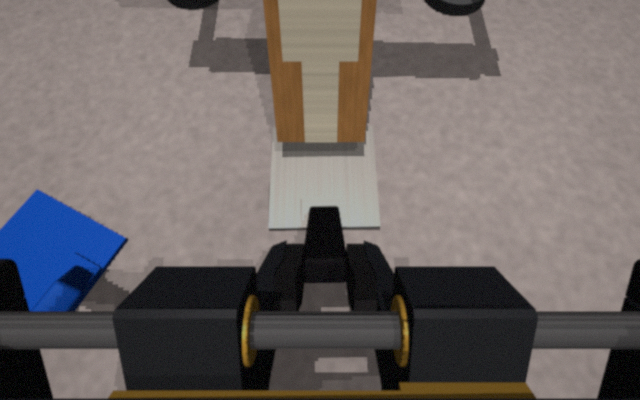

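View pics/s10.png

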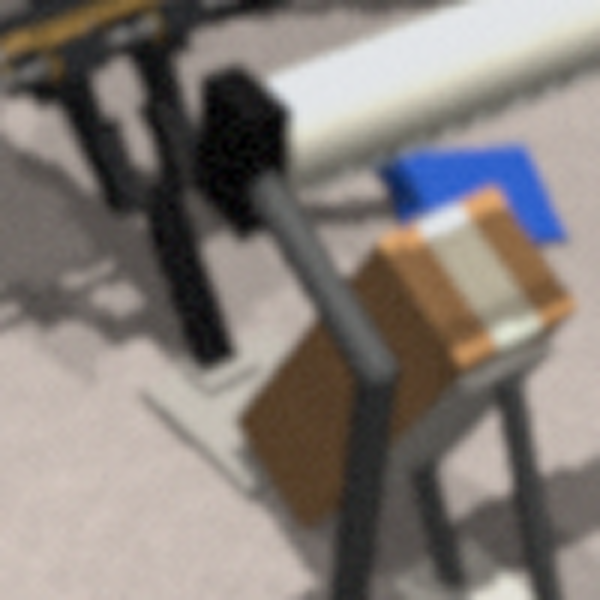

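View pics/t10.png

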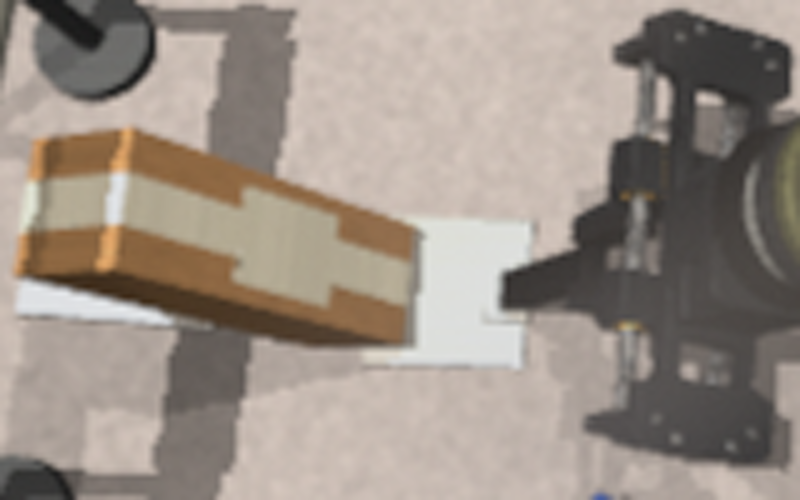

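>>> play_rows:
  plan:
    - [[0, 0.0025, 0, 0.0022, 0, 0, 0], [0, 0.005, -0.0005, 0.0045, 0, 0, 0], [0, 0.007, -0.001, 0.0062, 0, 0, 0], [0, 0.0089, -0.001, 0.0081, 0, 0, 0], [0, 0.0089, -0.001, 0.0081, 0, 0, 0]]

```text
time: 14.9
tcp_pos: [0.5176, 0.0768, 0.0475]
tool_rot: [0.669, 0.661, 0.244, -0.239]
contact_force: [-1.2, -15.2, 18.0]
gripper_width: 0.215
```

Run:
```python
from h import *
s=stat()
w=wrist();d=snapshot("side"); crop(w["img"],225,50,425,250,"w11.png",4); crop(d["img"],320,200,420,290,"s11.png",7)
print(onz(d,362.5,262,.002))
```

```text
t 14.9 tcp [0.5176 0.0768 0.0475] slant 39.9 az 89.0 grasp [0.5174 0.0648 0.0618] y [ 0.9999 -0.0136  0.0027] F [ -1.1604 -15.2068  18.0481] w 0.21544889104736
q [ 0.4578  1.0025 -0.4227  1.9522 -0.7617  0.4881  0.906 ]
[0.5483 0.1649 0.002 ]
```

View pics/w11.png

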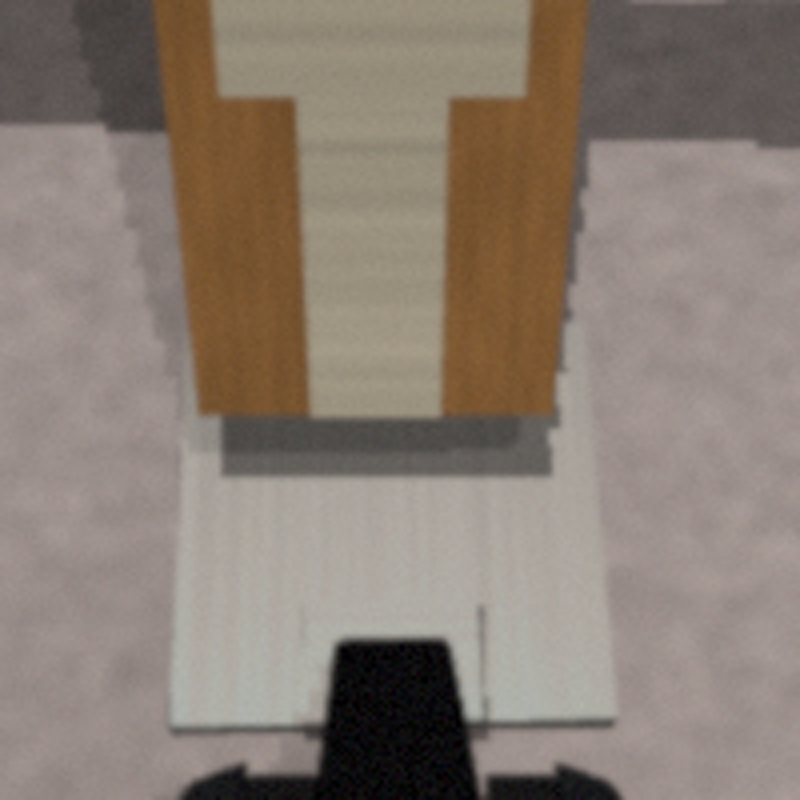

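View pics/s11.png

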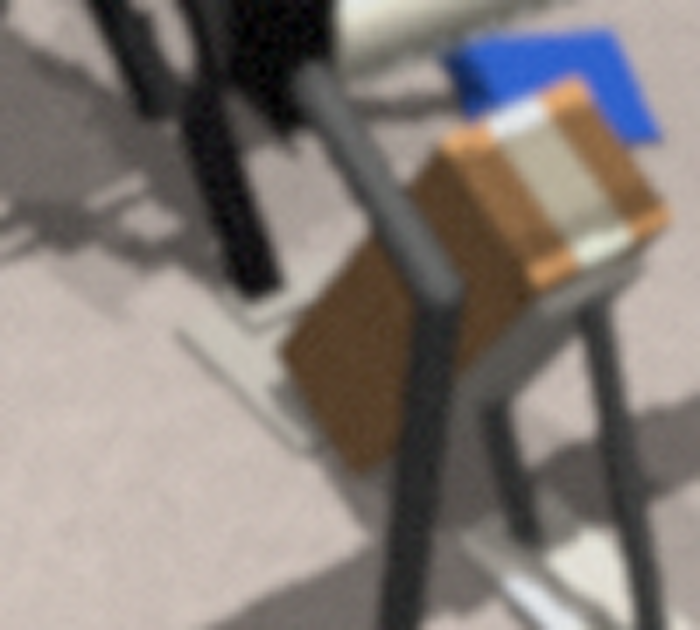

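Run:
```python
from h import *
d=snapshot("side")
print("tip",onz(d,364.3-.4,264.6-.4,.002),"heel corner",onz(d,371.4-.4,267.4-.4,0), "front low corner", onz(d,320+283/7-.4,200+350/7-.4,.0263))
w=wrist(); print([onz(w,225+u/4-.4,50+v/4-.4,z) for u,v,z in ((200,414,.0263),(555,414,.0263),(172,722,.004),(614,718,.004))])
```

```text
tip [0.5501 0.1732 0.002 ] heel corner [0.5394 0.19   0.    ] front low corner [0.5411 0.1429 0.0263]
[array([0.4852, 0.1401, 0.0263]), array([0.5448, 0.1394, 0.0263]), array([0.4795, 0.0933, 0.004 ]), array([0.5545, 0.093 , 0.004 ])]
```

>>> play_rows:
  plan:
    - [[0, 0.001, -0.0005, 0, 0, 0, 0], [0, 0.0025, -0.001, 0.001, 0, 0, 0], [0, 0.004, -0.001, 0.0023, 0, 0, 0], [0, 0.004, -0.001, 0.0023, 0, 0, 0]]

```text
time: 15.6
tcp_pos: [0.5162, 0.0823, 0.0481]
tool_rot: [0.669, 0.661, 0.243, -0.239]
contact_force: [-0.5, 0.0, -3.0]
gripper_width: 0.213
```

Run:
```python
from h import *
s=stat()
w=wrist();d=snapshot("side"); crop(w["img"],225,50,425,250,"w12.png",4); crop(d["img"],320,200,420,290,"s12.png",7)
```

```text
t 15.6 tcp [0.5162 0.0823 0.0481] slant 39.9 az 89.2 grasp [0.516  0.0703 0.0624] y [ 0.9999 -0.0124  0.0018] F [-0.4707  0.0201 -3.0079] w 0.21302728359117767
q [ 0.4533  1.0021 -0.4301  1.9591 -0.7674  0.4785  0.9052]
```

View pics/s12.png

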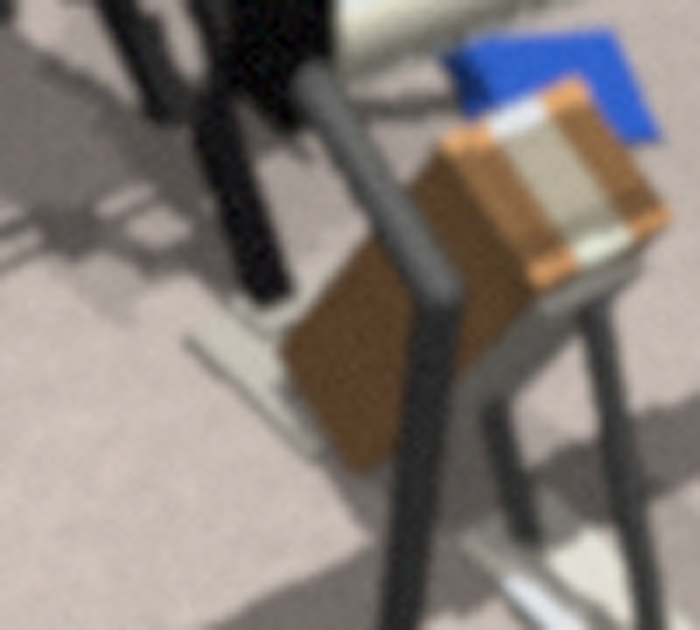

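View pics/w12.png

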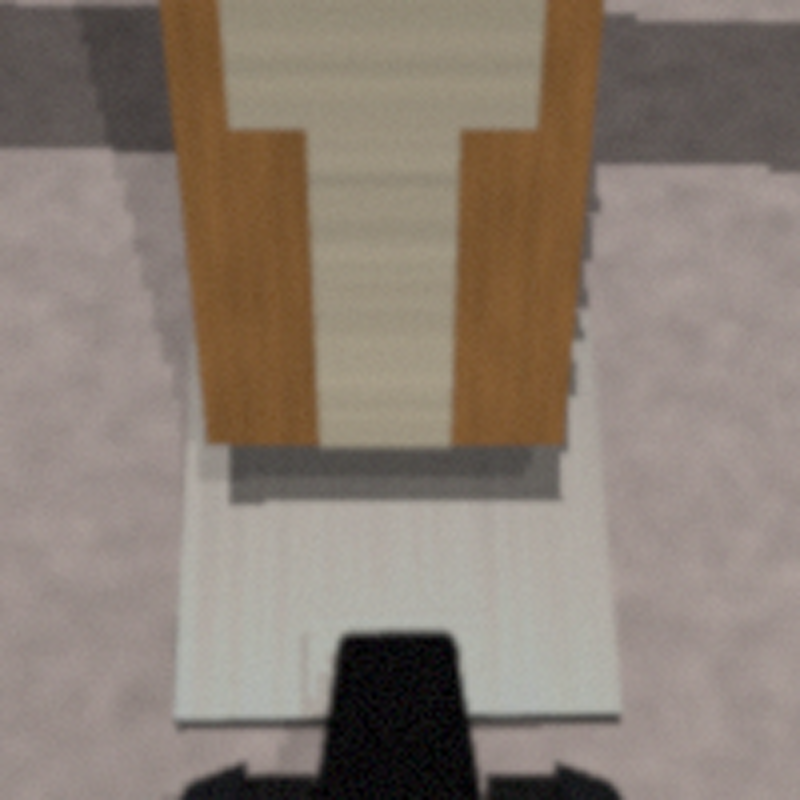

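>>> play_rows:
  plan:
    - [[0, -0.0005, 0, 0.0007, 0, 0, 0], [0.4, -0.0005, 0, 0.0007, 0, 0, 0], [0.7, -0.0005, 0, 0.0007, 0, 0, 0], [1, -0.0005, 0, 0.0007, 0, 0, 0], [1, 0, 0, -0.03, 0, 0, 0], [1, 0, 0, -0.07, 0, 0, 0], [1, 0.03, 0, -0.1, 0, 0, 0], [1, 0.08, -0.001, -0.125, 0, 0, 0], [1, 0.12, -0.001, -0.125, 0, 0, 0], [1, 0.143, -0.001, -0.123, 0, -0.05, 0]]

```text
time: 16.95
tcp_pos: [0.5153, 0.1144, 0.2361]
tool_rot: [0.669, 0.662, 0.241, -0.236]
contact_force: [1.3, -1.5, 0.5]
gripper_width: 0.999
```

Run:
```python
from h import *
s=stat()
w=wrist(); cv2.imwrite("pics/w13.png",w["img"][:,:,::-1])
for b in (.06,0): print(rel([.5155,.235,.1494],orient(39.4,89.5),back=b,st=s))
```

```text
t 16.95 tcp [0.5153 0.1144 0.2361] slant 39.4 az 89.1 grasp [0.5151 0.1025 0.2506] y [ 0.9999 -0.0112  0.0042] F [ 1.2874 -1.4875  0.4591] w 0.9991154877084859
q [ 0.3431  0.6427 -0.3378  1.913  -0.7178  0.7914  0.6155]
[ 0.0381 -0.0013  0.1023  0.0273 -0.0011  0.0043]
[ 0.0381 -0.0016  0.1623  0.0273 -0.0011  0.0043]
```

View pics/w13.png

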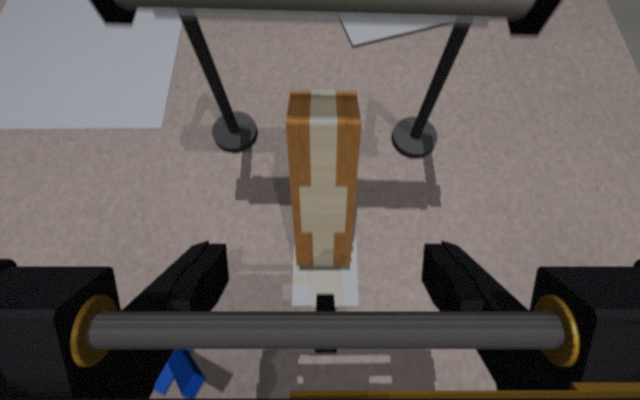

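>>> play_rows:
  plan:
    - [[1, 0.02, -0.0013, 0.03, 0, 0, 0], [1, 0.036, -0.0013, 0.07, 0, 0, 0], [1, 0.0381, -0.0013, 0.1023, 0.02, 0, 0], [1, 0.0381, -0.0015, 0.135, 0.02, 0, 0], [1, 0.0381, -0.0015, 0.162, 0.02, 0, 0], [1, 0.0381, -0.0015, 0.162, 0.02, 0, 0], [0.5, 0.0381, -0.0015, 0.162, 0.02, 0, 0], [0.5, 0.0381, -0.0015, 0.162, 0.02, 0, 0], [0.5, 0.0381, -0.0015, 0.162, 0.02, 0, 0], [0.5, 0.0381, -0.0015, 0.162, 0.02, 0, 0]]
  newtons: 16

```text
time: 18.25
tcp_pos: [0.5155, 0.2497, 0.1378]
tool_rot: [0.667, 0.664, 0.241, -0.237]
contact_force: [-0.3, -3.1, 4.7]
gripper_width: 0.676
```

Run:
```python
from h import *
s=stat()
w=wrist(); cv2.imwrite("pics/w14.png",w["img"][:,:,::-1])
T=tcpT(s);G=T[:3,3]-OFF*T[:3,2]
hx=np.array([np.cos(np.radians(89.5)),np.sin(np.radians(89.5)),0]);up=np.array([0,0,1.])
heel=np.array([G[0],.1905,0])-0*hx
th0=27.
v=G-heel; t=np.radians(th0); u=v@hx; q=v[2]
r=u*np.cos(t)-q*np.sin(t); h=u*np.sin(t)+q*np.cos(t)   # carton frame
print("r,h",r,h)
dt=.0125 # tip dist from heel
sl0=np.degrees(np.arccos(-T[2,2]))
thc=np.degrees(np.arctan(.004/dt)); print("contact tilt",thc)
for th in (27,24,21,18,15,12,9,6,4,2,1,0):
    t=np.radians(th); c,sn=np.cos(t),np.sin(t)
    if th>=thc: px,pz=0,0
    else:
        # underside passes over tip top (y=-dt,z=.004), keep the point of carton at distance L from heel on tip
        L=np.hypot(dt,.004); px=-dt+L*c; pz=.004-L*sn
    x=px+r*c+h*sn; z=pz-r*sn+h*c
    g=heel+x*hx+z*up
    print(th,g,rel(g,orient(sl0+.55*(27-th),89.5),st=s))
```

```text
t 18.25 tcp [0.5155 0.2497 0.1378] slant 39.5 az 89.4 grasp [0.5154 0.2378 0.1522] y [ 1.     -0.0054  0.0042] F [-0.3369 -3.0848  4.7233] w 0.6757168579871967
q [ 0.181   0.8318 -0.5135  2.0055 -0.9173  0.3903  0.6977]
r,h -0.026939367648187267 0.157124181304657
contact tilt 17.744671625056935
27 [0.5158 0.2378 0.1522] [-0.      0.0004  0.      0.0065  0.      0.0303]
24 [0.5157 0.2298 0.1545] [-0.0042  0.0004 -0.0069  0.006   0.165   0.0304]
21 [0.5157 0.2217 0.1563] [-0.0088  0.0004 -0.0135  0.0056  0.33    0.0305]
18 [0.5156 0.2134 0.1578] [-0.0137  0.0003 -0.0199  0.0052  0.495   0.0305]
15 [0.5155 0.2053 0.1593] [-0.0184  0.0003 -0.0263  0.0047  0.66    0.0306]
12 [0.5155 0.1972 0.1606] [-0.0234  0.0003 -0.0325  0.0043  0.825   0.0307]
9 [0.5154 0.1889 0.1614] [-0.0287  0.0003 -0.0384  0.0038  0.99    0.0308]
6 [0.5153 0.1807 0.1617] [-0.0343  0.0003 -0.0441  0.0034  1.155   0.0308]
4 [0.5153 0.1752 0.1617] [-0.0382  0.0002 -0.0476  0.0031  1.265   0.0309]
2 [0.5152 0.1697 0.1615] [-0.0422  0.0002 -0.0511  0.0028  1.375   0.0309]
1 [0.5152 0.1669 0.1613] [-0.0443  0.0002 -0.0527  0.0027  1.43    0.0309]
0 [0.5152 0.1642 0.1611] [-0.0463  0.0002 -0.0544  0.0025  1.485   0.0309]
```

View pics/w14.png

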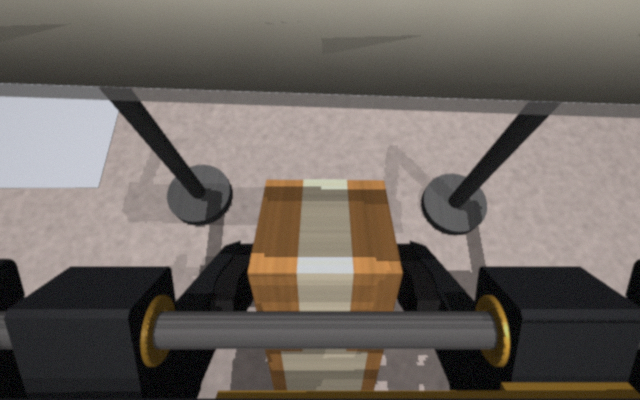

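>>> play_rows:
  plan:
    - [[0.5, -0.002, 0, -0.0035, 0, 0.08, 0], [0.5, -0.0042, 0, -0.0069, 0, 0.17, 0], [0.5, -0.0066, 0, -0.0102, 0, 0.25, 0], [0.5, -0.0088, 0, -0.0135, 0, 0.33, 0], [0.5, -0.0113, 0, -0.0167, 0, 0.41, 0], [0.5, -0.0137, 0, -0.0199, 0, 0.5, 0], [0.5, -0.0161, 0, -0.0231, 0, 0.58, 0], [0.5, -0.0184, 0, -0.0262, 0, 0.66, 0], [0.5, -0.0209, 0, -0.0293, 0, 0.74, 0], [0.5, -0.0234, 0, -0.0323, 0, 0.83, 0]]

```text
time: 19.55
tcp_pos: [0.5153, 0.2112, 0.1481]
tool_rot: [0.647, 0.645, 0.289, -0.285]
contact_force: [-0.4, 0.3, -4.6]
gripper_width: 0.68
```

Run:
```python
from h import *
s=stat()
d=snapshot("side"); crop(d["img"],320,180,420,280,"s15.png",6)
w=wrist(); cv2.imwrite("pics/w15.png",w["img"][:,:,::-1])
for g,sl in (([.5153,.1889,.1610],49.4),([.5153,.1807,.1613],51),([.5153,.1752,.1613],52),([.5152,.1697,.1612],53),([.5152,.1642,.1608],54)):
    print(g,rel(g,orient(sl,89.5),st=s))
```

```text
t 19.55 tcp [0.5153 0.2112 0.1481] slant 47.9 az 89.5 grasp [0.5152 0.1973 0.1607] y [ 1.     -0.005   0.0045] F [-0.4117  0.2969 -4.6172] w 0.6795757187025372
q [ 0.3819  0.9055 -0.6075  2.0036 -0.9136  0.4745  0.831 ]
[0.5153, 0.1889, 0.161] [-0.0049  0.0002 -0.0065  0.0007  0.1486  0.0335]
[0.5153, 0.1807, 0.1613] [-0.0096  0.0002 -0.0128  0.0002  0.3086  0.0335]
[0.5153, 0.1752, 0.1613] [-0.013   0.0003 -0.0169 -0.0001  0.4086  0.0335]
[0.5152, 0.1697, 0.1612] [-0.0164  0.0002 -0.0209 -0.0004  0.5086  0.0335]
[0.5152, 0.1642, 0.1608] [-0.0201  0.0002 -0.0248 -0.0006  0.6086  0.0335]
```

View pics/s15.png

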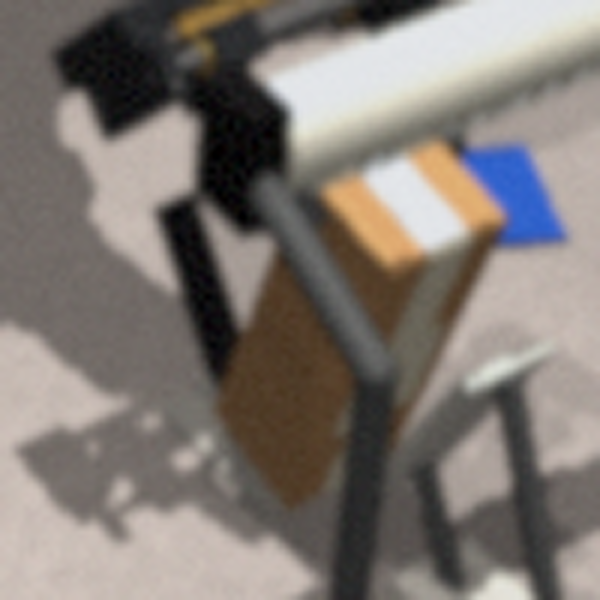

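View pics/w15.png

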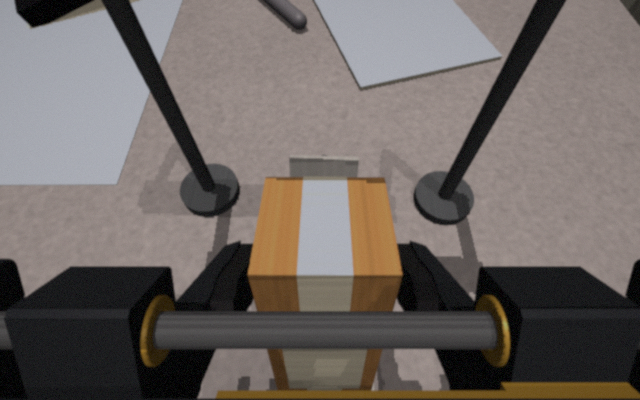

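>>> play_rows:
  plan:
    - [[0.5, -0.0015, 0, 0.0013, 0, 0, 0], [0.5, -0.003, 0, 0.0027, 0, 0, 0]]

```text
time: 19.9
tcp_pos: [0.5154, 0.214, 0.1478]
tool_rot: [0.645, 0.645, 0.292, -0.287]
contact_force: [-0.9, -0.4, 15.2]
gripper_width: 0.681
```

Run:
```python
from h import *
s=stat()
d=snapshot("side"); crop(d["img"],320,180,420,280,"s16.png",6)
for t in (8,10,12,14,16,18,20):
    # corners of top rear & bottom rear (x=.545) assuming heel y
    a=np.radians(t)
    print(t,[np.round(proj(d,[x,.190+h*np.sin(a),h*np.cos(a)]),1) for x,h in((.545,0),(.545,.18),(.486,.18))])
```

```text
t 19.9 tcp [0.5154 0.214  0.1478] slant 48.3 az 89.6 grasp [0.5153 0.2    0.1602] y [ 1.     -0.0031  0.0052] F [-0.9278 -0.3973 15.169 ] w 0.68068973411432
q [ 0.3842  0.9123 -0.6157  2.0028 -0.9169  0.4715  0.8367]
8 [array([369.4, 267.9]), array([381.5, 222.1]), array([400.5, 213.1])]
10 [array([369.4, 267.9]), array([383.2, 223.9]), array([402.2, 214.8])]
12 [array([369.4, 267.9]), array([384.9, 225.8]), array([403.9, 216.6])]
14 [array([369.4, 267.9]), array([386.6, 227.7]), array([405.7, 218.4])]
16 [array([369.4, 267.9]), array([388.3, 229.7]), array([407.4, 220.3])]
18 [array([369.4, 267.9]), array([390. , 231.8]), array([409.1, 222.3])]
20 [array([369.4, 267.9]), array([391.7, 233.9]), array([410.8, 224.4])]
```

View pics/s16.png

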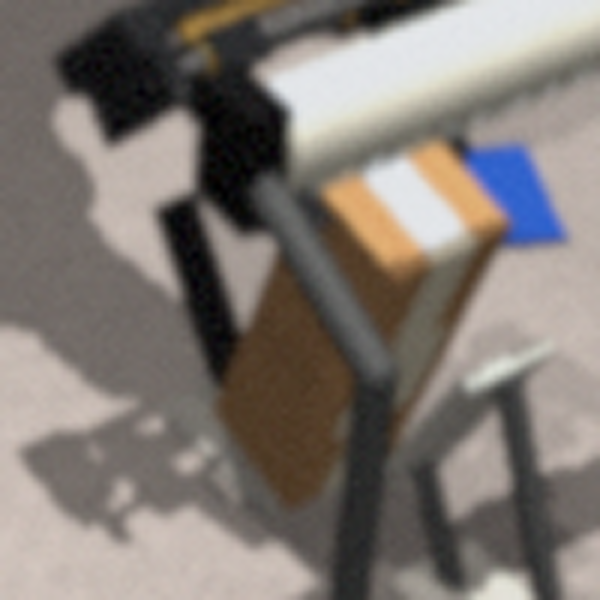

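Run:
```python
from h import *
s=robot.read_state()
for g,sl in (([.5153,.1931,.1605],49),([.5153,.1848,.1610],50.5),([.5153,.1779,.1612],51.8),([.5152,.1711,.1610],53),([.5152,.1642,.1606],54.3)):
    print(g,rel(g,orient(sl,89.5),st=s))
```

```text
[0.5153, 0.1931, 0.1605] [-0.0044  0.     -0.0056 -0.0055  0.0649  0.0456]
[0.5153, 0.1848, 0.161] [-0.009   0.0001 -0.0121 -0.0061  0.2149  0.0456]
[0.5153, 0.1779, 0.1612] [-0.013   0.0001 -0.0174 -0.0066  0.3449  0.0455]
[0.5152, 0.1711, 0.161] [-0.0173  0.     -0.0224 -0.0071  0.4649  0.0454]
[0.5152, 0.1642, 0.1606] [-0.0218  0.     -0.0273 -0.0076  0.5949  0.0454]
```

>>> play_rows:
  plan:
    - [[0.5, -0.0022, 0, -0.0028, 0, 0.03, 0], [0.5, -0.0044, 0, -0.0056, 0, 0.07, 0], [0.5, -0.0067, 0, -0.0088, 0, 0.14, 0], [0.5, -0.009, 0, -0.0121, 0, 0.21, 0], [0.5, -0.011, 0, -0.0148, 0, 0.28, 0], [0.5, -0.013, 0, -0.0174, 0, 0.34, 0]]

```text
time: 20.7
tcp_pos: [0.5154, 0.1919, 0.1491]
tool_rot: [0.637, 0.636, 0.311, -0.306]
contact_force: [-0.1, 0.8, -3.3]
gripper_width: 0.683
```

Run:
```python
from h import *
s=stat()
d=snapshot("side"); crop(d["img"],320,180,420,280,"s17.png",6)
for g,sl in (([.5152,.1711,.1610],53),([.5152,.1642,.1606],54.3)):
    print(g,rel(g,orient(sl,89.5),st=s))
```

```text
t 20.7 tcp [0.5154 0.1919 0.1491] slant 51.7 az 89.6 grasp [0.5153 0.1772 0.1607] y [ 1.     -0.0034  0.0051] F [-0.1283  0.8474 -3.3261] w 0.6828730424374676
q [ 0.4583  0.9481 -0.6274  1.9903 -0.897   0.5285  0.8796]
[0.5152, 0.1711, 0.161] [-0.0032 -0.     -0.005  -0.0065  0.1257  0.0417]
[0.5152, 0.1642, 0.1606] [-0.0073  0.     -0.0102 -0.007   0.2557  0.0416]
```

View pics/s17.png

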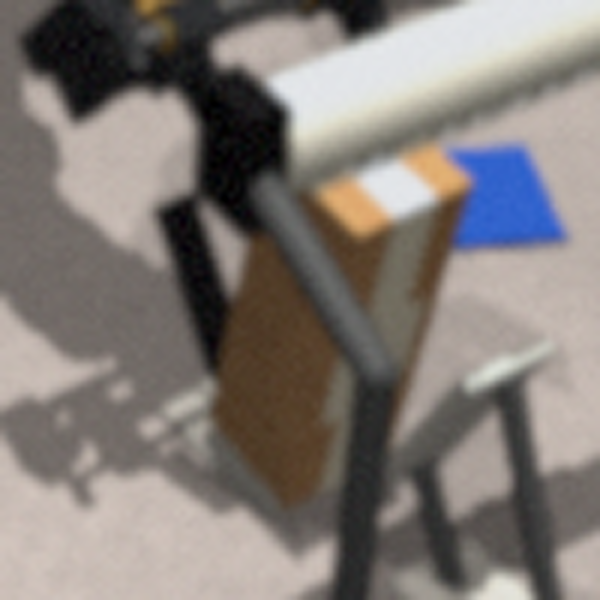

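>>> play_rows:
  plan:
    - [[0.5, -0.0018, 0, -0.0022, 0, 0.06, 0], [0.5, -0.0036, 0, -0.0045, 0, 0.12, 0], [0.5, -0.0055, 0, -0.0072, 0, 0.19, 0], [0.5, -0.0074, 0, -0.01, 0, 0.25, 0], [0.5, -0.0078, 0, -0.0097, 0, 0.25, 0]]

```text
time: 21.38
tcp_pos: [0.5155, 0.1784, 0.1488]
tool_rot: [0.63, 0.628, 0.325, -0.321]
contact_force: [-0.3, -0.1, -0.4]
gripper_width: 0.678
```

Run:
```python
from h import *
s=stat()
d=snapshot("side"); crop(d["img"],320,180,420,280,"s18.png",6)
t=snapshot("top"); crop(t["img"],150,130,310,250,"t18.png",5)
w=wrist(); cv2.imwrite("pics/w18.png",w["img"][:,:,::-1])
```

```text
t 21.38 tcp [0.5155 0.1784 0.1488] slant 54.3 az 89.5 grasp [0.5154 0.1632 0.1597] y [ 1.     -0.0051  0.004 ] F [-0.2617 -0.0867 -0.3743] w 0.6777464855549835
q [ 0.5049  0.9782 -0.6342  1.9784 -0.8846  0.568   0.9074]
```

View pics/s18.png

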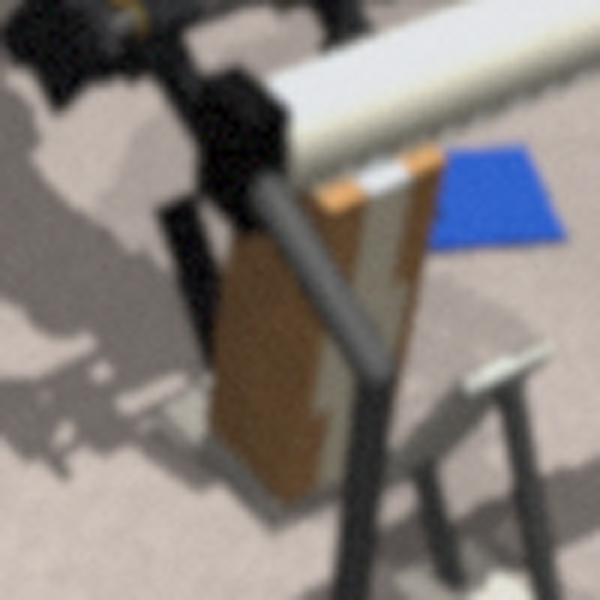

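View pics/t18.png

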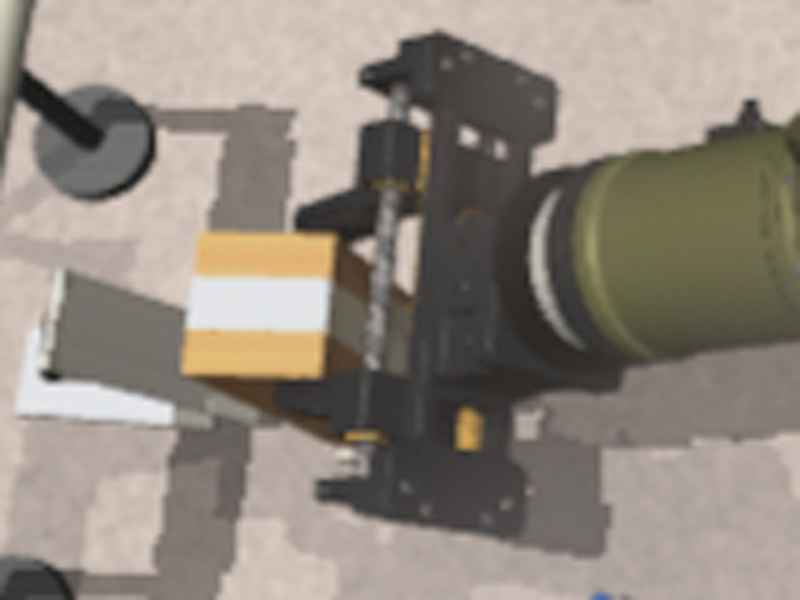

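View pics/w18.png

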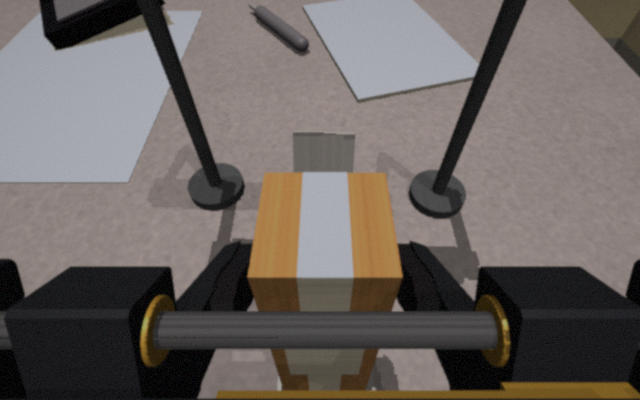

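Run:
```python
from h import *
t=snapshot("top"); d=snapshot("side")
f=lambda x,y:((x+.5)/5+149.5,(y+.5)/5+129.5)
c=np.array([onz(t,*f(x,y),.184) for x,y in ((200,232),(335,235),(322,378),(184,376))]); print(c,c.mean(0))
g=lambda x,y:((x+.5)/6+319.5,(y+.5)/6+179.5)
print([onz(d,*g(x,y),z) for x,y,z in ((333,210,.184),(443,150,.184),(290,503,.004),(280,525,.002),(210,430,.004))])
for dy in(-.004,0,.004):print([np.round(proj(t,[.5155+x,.161+dy+y,.184]),1) for x,y in((.03,.029),(.03,-.029),(-.03,-.029))])
```

```text
[[0.5473 0.1911 0.184 ]
 [0.548  0.1351 0.184 ]
 [0.4875 0.1345 0.184 ]
 [0.4864 0.1907 0.184 ]] [0.5173 0.1629 0.184 ]
[array([0.5445, 0.1907, 0.184 ]), array([0.4833, 0.1863, 0.184 ]), array([0.5407, 0.1783, 0.004 ]), array([0.5513, 0.1847, 0.002 ]), array([0.5427, 0.1228, 0.004 ])]
[array([192. , 176.9]), array([219.9, 177.9]), array([217.1, 206.3])]
[array([190. , 176.9]), array([218. , 177.8]), array([215.1, 206.2])]
[array([188.1, 176.8]), array([216.1, 177.7]), array([213.2, 206.2])]
```

>>> play_rows:
  plan:
    - [[0.5, -0.0012, 0, -0.0016, 0, 0.08, 0], [0.5, -0.0024, 0, -0.0032, 0, 0.15, 0], [0.5, -0.0036, 0, -0.0048, 0, 0.22, 0], [0.5, -0.0048, 0, -0.0063, 0, 0.28, 0], [0.5, -0.0048, 0, -0.0063, 0, 0.28, 0]]

```text
time: 22.25
tcp_pos: [0.5155, 0.1708, 0.1485]
tool_rot: [0.622, 0.62, 0.34, -0.336]
contact_force: [0.3, 1.9, -2.8]
gripper_width: 0.679
```

Run:
```python
from h import *
s=stat()
d=snapshot("side"); crop(d["img"],320,180,420,280,"s19.png",6)
t=snapshot("top"); crop(t["img"],150,130,310,250,"t19.png",5)
```

```text
t 22.25 tcp [0.5155 0.1708 0.1485] slant 57.1 az 89.6 grasp [0.5154 0.1551 0.1587] y [ 1.     -0.0049  0.0043] F [ 0.3367  1.9098 -2.8164] w 0.6787460227992885
q [ 0.5434  1.0129 -0.6464  1.966  -0.8773  0.6014  0.935 ]
```

View pics/s19.png

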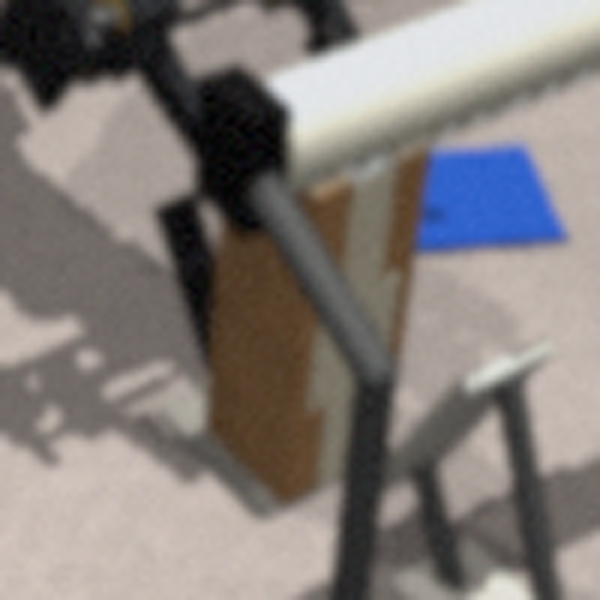

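View pics/t19.png

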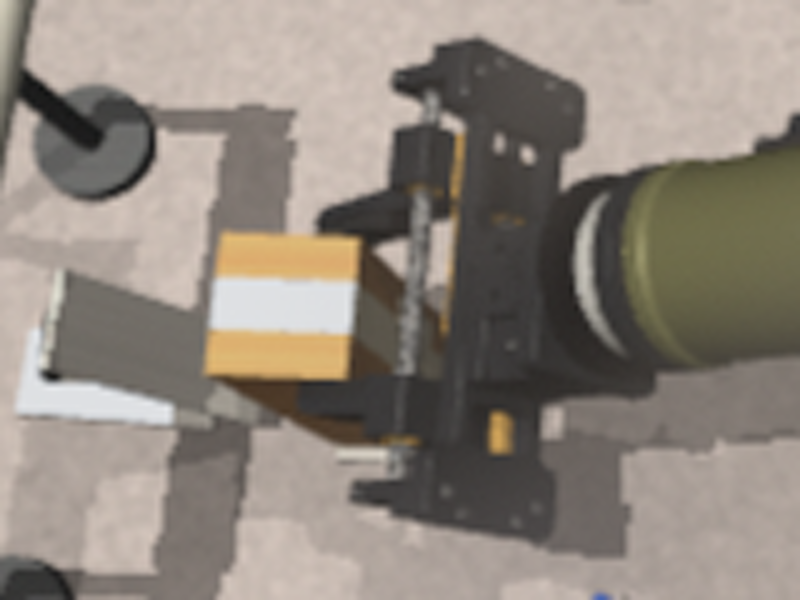

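Run:
```python
from h import *
t=snapshot("top"); d=snapshot("side")
f=lambda x,y:((x+.5)/5+149.5,(y+.5)/5+129.5)
c=np.array([onz(t,*f(x,y),.184) for x,y in ((220,232),(360,237),(350,378),(204,376))]); print(c,c.mean(0))
g=lambda x,y:((x+.5)/6+319.5,(y+.5)/6+179.5)
print([onz(d,*g(x,y),z) for x,y,z in ((430,152,.184),(287,503,.004),(272,515,.002),(210,430,.004))])
```

```text
[[0.5476 0.1829 0.184 ]
 [0.5475 0.1247 0.184 ]
 [0.4879 0.1231 0.184 ]
 [0.4867 0.1826 0.184 ]] [0.5174 0.1533 0.184 ]
[array([0.4885, 0.1843, 0.184 ]), array([0.5418, 0.1776, 0.004 ]), array([0.5506, 0.1781, 0.002 ]), array([0.5427, 0.1228, 0.004 ])]
```

>>> play_rows:
  plan:
    - [[0.5, -0.001, 0, -0.0005, 0, 0.04, 0], [0.5, -0.0021, 0, -0.001, 0, 0.08, 0], [0.5, -0.0021, 0, -0.001, 0, 0.08, 0]]

```text
time: 22.82
tcp_pos: [0.5155, 0.1694, 0.1486]
tool_rot: [0.619, 0.618, 0.345, -0.34]
contact_force: [0.2, -3.1, 5.8]
gripper_width: 0.678
```

Run:
```python
from h import *
s=stat()
```

```text
t 22.82 tcp [0.5155 0.1694 0.1486] slant 58.0 az 89.6 grasp [0.5154 0.1535 0.1585] y [ 1.     -0.0041  0.005 ] F [ 0.1801 -3.0923  5.8425] w 0.678084013497839
q [ 0.5536  1.024  -0.6507  1.9621 -0.8759  0.6113  0.9439]
```

>>> play_rows:
  plan:
    - [[0.72, 0, 0, 0, 0, 0, 0], [0.76, 0, 0, 0, 0, 0, 0], [0.76, 0, 0, 0, 0, 0, 0]]

```text
time: 23.2
tcp_pos: [0.5154, 0.1694, 0.1485]
tool_rot: [0.619, 0.618, 0.345, -0.34]
contact_force: [-0.2, 0.3, -0.2]
gripper_width: 0.756
```

Run:
```python
from h import *
s=stat()
d=snapshot("side"); crop(d["img"],320,180,420,280,"s20.png",6)
t=snapshot("top"); crop(t["img"],150,130,310,250,"t20.png",5)
```

```text
t 23.2 tcp [0.5154 0.1694 0.1485] slant 58.0 az 89.6 grasp [0.5153 0.1536 0.1584] y [ 1.     -0.0039  0.005 ] F [-0.1987  0.2609 -0.232 ] w 0.756254978722894
q [ 0.5537  1.0242 -0.6508  1.9621 -0.8756  0.6111  0.9438]
```

View pics/s20.png

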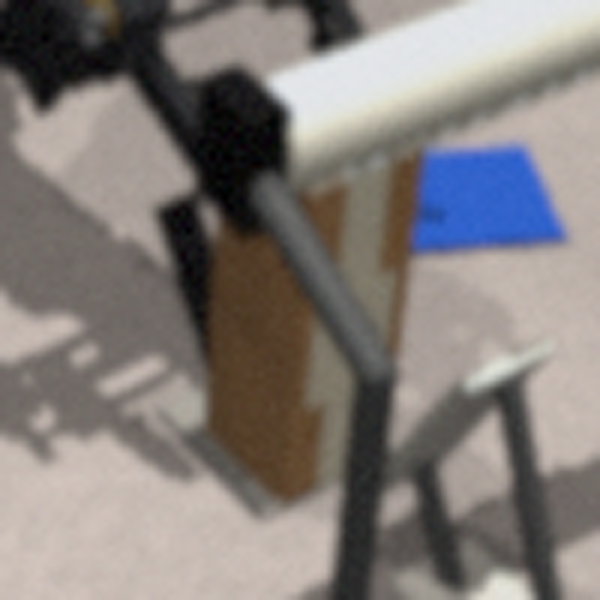

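View pics/t20.png

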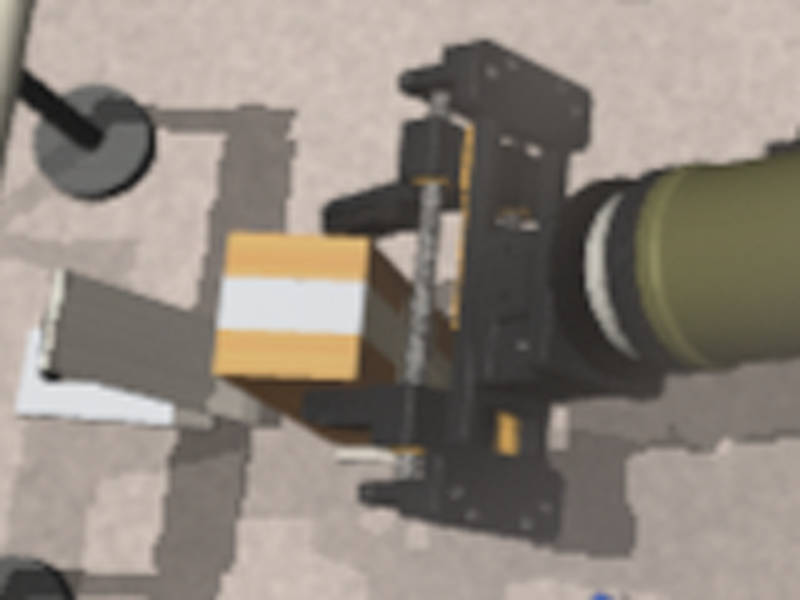

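Run:
```python
from h import *
s=robot.read_state()
print(rel([.516,.067,.061],orient(36,89.5),back=.10,st=s))
print(rel([.5155,.06,.22],orient(45,89.5),back=.0,st=s))
```

```text
[-0.0981  0.0006 -0.1158 -0.0007 -2.198   0.04  ]
[-0.0017  0.0008 -0.1125 -0.0039 -1.298   0.0397]
```

>>> play_rows:
  plan:
    - [[1, 0, 0, 0, 0, 0, 0], [1, 0, 0, -0.02, 0, 0, 0], [1, 0, 0, -0.05, 0, 0, 0], [1, 0, 0, -0.09, 0, 0, 0], [1, -0.01, 0, -0.12, 0, -0.5, 0], [1, -0.03, 0, -0.135, 0, -1.1, 0], [1, -0.06, 0, -0.13, 0, -1.7, 0], [1, -0.085, 0, -0.122, 0, -2.1, 0.04], [1, -0.098, 0, -0.116, 0, -2.2, 0.04], [1, -0.098, 0, -0.116, 0, -2.2, 0.04]]

```text
time: 24.55
tcp_pos: [0.5143, 0.0195, 0.1264]
tool_rot: [0.675, 0.669, 0.219, -0.219]
contact_force: [0.5, 0.3, -0.5]
gripper_width: 1.002
```

Run:
```python
from h import *
s=stat()
w=wrist(); cv2.imwrite("pics/w21.png",w["img"][:,:,::-1])
d=snapshot("side"); crop(d["img"],300,160,430,280,"s21.png",5)
t=snapshot("top"); crop(t["img"],150,130,310,250,"t21.png",5)
```

```text
t 24.55 tcp [0.5143 0.0195 0.1264] slant 36.1 az 89.7 grasp [0.5143 0.0085 0.1415] y [ 1.     -0.0082 -0.0019] F [ 0.4964  0.2753 -0.5306] w 1.0018626156972712
q [ 0.4888  0.8284 -0.3582  1.9058 -0.5847  0.6731  0.7166]
```

View pics/w21.png

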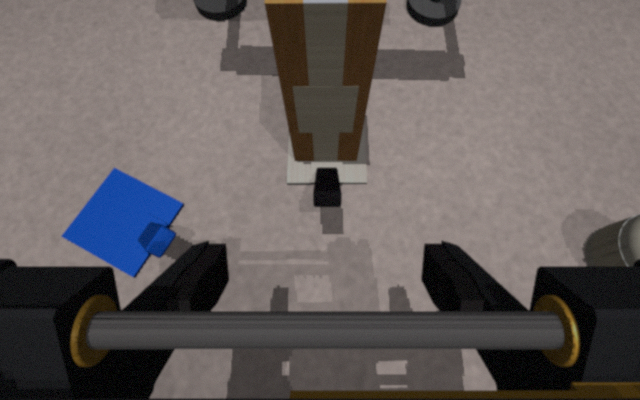

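View pics/s21.png

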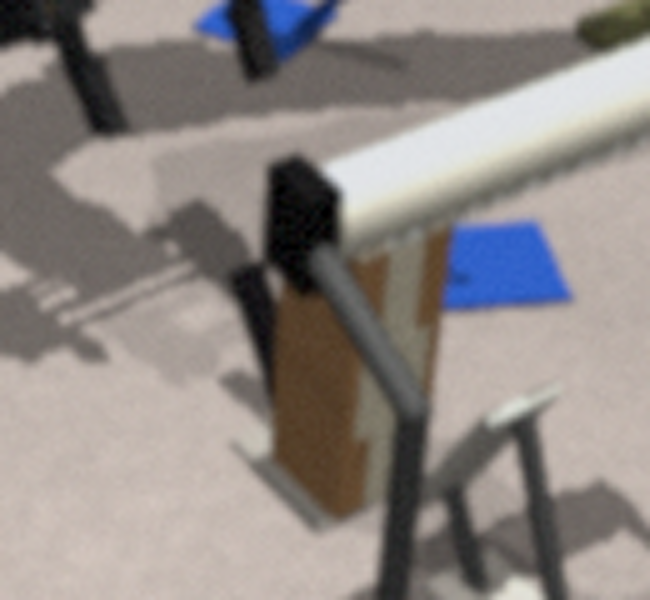

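View pics/t21.png

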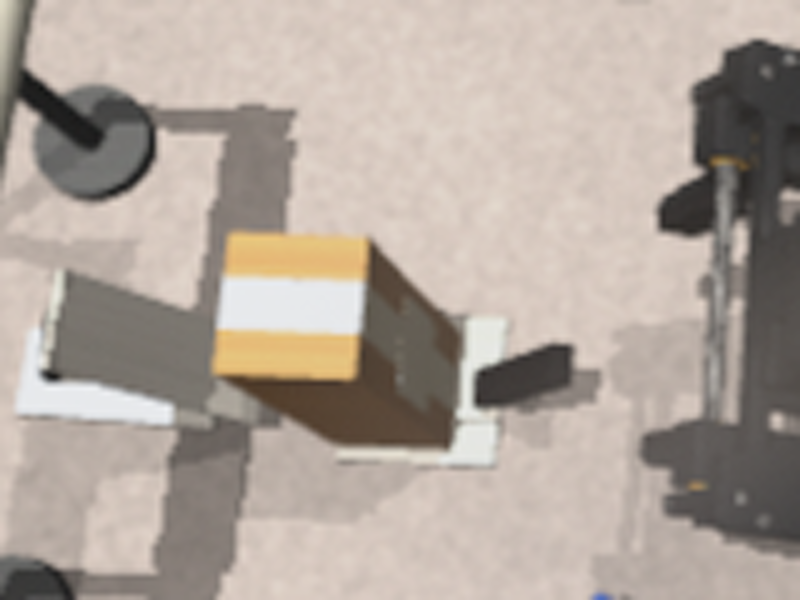

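Run:
```python
from h import *
w=wrist();t=snapshot("top")
s=robot.read_state()
e=[onz(w,u,v,.004) for u,v in ((287.5,183.5),(367,182.5))]; print(e)
f=lambda x,y:((x+.5)/5+149.5,(y+.5)/5+129.5)
print("top",[onz(t,*f(x,y),.004) for x,y in ((508,318),(497,467),(460,318),(450,450))])
print("handle end centre", onz(w,327,206,.076),onz(t,*f(570,360),.081))
print("carton top",[onz(t,*f(x,y),.184) for x,y in ((228,233),(371,238),(359,380),(213,376))])
m=np.mean(e,0);yaw=np.degrees(np.arctan2(e[1][1]-e[0][1],e[1][0]-e[0][0]));print(yaw)
G=[m[0],m[1]-.029,.061]; print(G)
for b in (.05,0): print(rel(G,orient(35,89.8),back=b,st=s))
```

```text
[array([0.4811, 0.0974, 0.004 ]), array([0.5564, 0.0976, 0.004 ])]
top [array([0.5569, 0.0979, 0.004 ]), array([0.48  , 0.0975, 0.004 ]), array([0.5561, 0.1224, 0.004 ]), array([0.4878, 0.1218, 0.004 ])]
handle end centre [0.5174 0.0511 0.076 ] [0.52   0.0516 0.081 ]
carton top [array([0.5473, 0.1795, 0.184 ]), array([0.5472, 0.1201, 0.184 ]), array([0.4872, 0.1194, 0.184 ]), array([0.4868, 0.1789, 0.184 ])]
0.17430127856041244
[np.float64(0.5187483931833778), np.float64(0.06851060181180449), 0.061]
[ 0.0019  0.0031  0.0516  0.0215 -0.1001 -0.0268]
[ 0.001   0.0029  0.1016  0.0215 -0.1001 -0.0268]
```

>>> play_rows:
  plan:
    - [[1, 0.001, 0.0015, 0.025, 0, -0.1, 0], [1, 0.002, 0.003, 0.05, 0, -0.1, 0], [1, 0.001, 0.003, 0.08, 0, -0.1, 0], [1, 0.001, 0.003, 0.1016, 0, -0.1, 0], [1, 0.001, 0.003, 0.1016, 0, -0.1, 0], [0, 0.001, 0.003, 0.1016, 0, -0.1, 0], [0, 0.001, 0.003, 0.1016, 0, -0.1, 0], [0, 0.001, 0.003, 0.1016, 0, -0.1, 0], [0, 0.001, 0.003, 0.1016, 0, -0.1, 0], [0, 0.001, 0.003, 0.1016, 0, -0.1, 0]]
  newtons: 45

```text
time: 26.05
tcp_pos: [0.5189, 0.0792, 0.0457]
tool_rot: [0.678, 0.671, 0.214, -0.211]
contact_force: [-0.4, -0.3, -0.1]
gripper_width: 0.457
```

>>> play_rows:
  plan:
    - [[0, 0, 0, 0, 0, 0, 0], [0, 0, 0, 0, 0, 0, 0], [0, 0, 0, 0, 0, 0, 0], [0, 0, 0, 0, 0, 0, 0], [0, 0, 0, 0, 0, 0, 0]]
  newtons: 45

```text
time: 26.68
tcp_pos: [0.5182, 0.0791, 0.0457]
tool_rot: [0.677, 0.671, 0.213, -0.212]
contact_force: [-2.7, -1.9, 2.1]
gripper_width: 0.212
```

Run:
```python
from h import *
s=stat()
T=tcpT(s);G=T[:3,3]-OFF*T[:3,2]
hx=np.array([np.cos(np.radians(89.5)),np.sin(np.radians(89.5)),0])
for d in (.02,.04,.06,.08,.082): print(d,rel(G-d*hx+[0,0,.0003],T[:3,:3],st=s))
```

```text
t 26.68 tcp [0.5182 0.0791 0.0457] slant 35.0 az 89.5 grasp [0.5181 0.0684 0.061 ] y [ 1.     -0.0091 -0.0005] F [-2.7049 -1.8838  2.0676] w 0.21153623821552356
q [ 0.4139  0.9701 -0.4326  1.9665 -0.6572  0.4197  0.7586]
0.02 [-0.0162  0.     -0.0117  0.      0.      0.    ]
0.04 [-0.0326  0.     -0.0232  0.      0.      0.    ]
0.06 [-0.049   0.     -0.0347  0.      0.      0.    ]
0.08 [-0.0654  0.     -0.0461  0.      0.      0.    ]
0.082 [-0.067   0.     -0.0473  0.      0.      0.    ]
```

>>> play_rows:
  plan:
    - [[0, -0.0008, 0, -0.0006, 0, 0, 0], [0, -0.0025, 0, -0.0018, 0, 0, 0], [0, -0.005, 0, -0.0036, 0, 0, 0], [0, -0.0082, 0, -0.0058, 0, 0, 0], [0, -0.0122, 0, -0.0087, 0, 0, 0], [0, -0.0162, 0, -0.0116, 0, 0, 0], [0, -0.02, 0, -0.0143, 0, 0, 0], [0, -0.0235, 0, -0.0167, 0, 0, 0], [0, -0.026, 0, -0.0185, 0, 0, 0], [0, -0.0275, 0, -0.0195, 0, 0, 0]]

```text
time: 27.92
tcp_pos: [0.518, 0.0452, 0.0458]
tool_rot: [0.678, 0.671, 0.213, -0.212]
contact_force: [0.4, 3.4, -5.0]
gripper_width: 0.212
```

Run:
```python
from h import *
s=stat()
d=snapshot("side"); crop(d["img"],290,150,430,280,"s22.png",5)
t=snapshot("top"); crop(t["img"],150,130,310,250,"t22.png",5)
T=tcpT(s);hx=np.array([np.cos(np.radians(89.5)),np.sin(np.radians(89.5)),0])
G=np.array([.5181,.0684,.0612])
print(rel(G-.081*hx,orient(35,89.5),st=s))
```

```text
t 27.93 tcp [0.518  0.0452 0.0458] slant 35.0 az 89.5 grasp [0.5179 0.0345 0.0612] y [ 1.     -0.0093 -0.0005] F [ 0.3728  3.4467 -4.9874] w 0.21237788940592253
q [ 0.4567  0.9687 -0.4011  1.9408 -0.6224  0.4764  0.7754]
[-0.0385 -0.     -0.027  -0.0003  0.0001 -0.004 ]
```

View pics/s22.png

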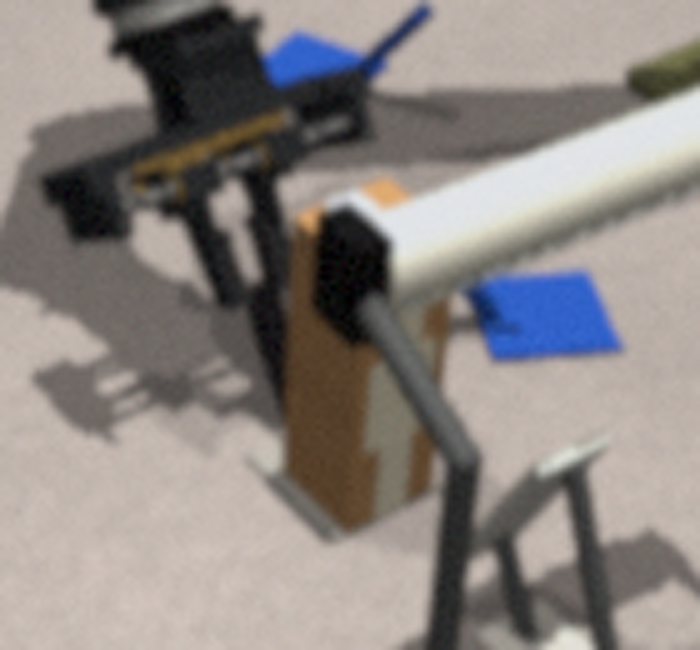

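View pics/t22.png

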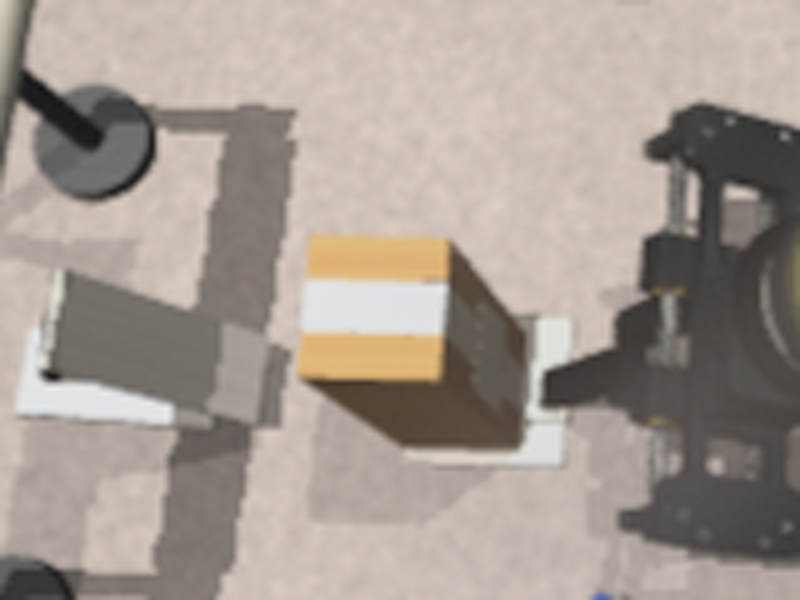

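>>> play_rows:
  plan:
    - [[0, -0.0012, 0, -0.0006, 0, 0, 0], [0, -0.0035, 0, -0.0022, 0, 0, 0], [0, -0.0075, 0, -0.005, 0, 0, 0], [0, -0.0115, 0, -0.0078, 0, 0, 0], [0, -0.0155, 0, -0.0106, 0, 0, 0], [0, -0.02, 0, -0.0137, 0, 0, 0], [0, -0.025, 0, -0.0172, 0, 0, 0], [0, -0.0295, 0, -0.0203, 0, 0, 0], [0, -0.033, 0, -0.0227, 0, 0, 0], [0, -0.0346, 0, -0.0238, 0, 0, 0]]

```text
time: 29.28
tcp_pos: [0.5176, 0.0031, 0.0457]
tool_rot: [0.678, 0.671, 0.214, -0.212]
contact_force: [0.3, 5.3, -2.4]
gripper_width: 0.213
```

>>> play_rows:
  plan:
    - [[0, 0, 0, 0, 0, 0, 0], [0, 0, 0, 0, 0, 0, 0]]

```text
time: 29.52
tcp_pos: [0.5176, 0.003, 0.0457]
tool_rot: [0.678, 0.671, 0.213, -0.212]
contact_force: [-0.2, 3.5, -1.0]
gripper_width: 0.215
```

Run:
```python
from h import *
s=stat()
```

```text
t 29.52 tcp [0.5176 0.003  0.0457] slant 35.0 az 89.5 grasp [ 0.5175 -0.0078  0.061 ] y [ 1.     -0.0094 -0.0004] F [-0.2139  3.4882 -1.047 ] w 0.21511379741266945
q [ 0.5077  0.9704 -0.3634  1.9007 -0.5795  0.5486  0.7951]
```

Drawn 76 mm. Releasing and backing off along the handle.

>>> play_rows:
  plan:
    - [[0.3, 0, 0, 0, 0, 0, 0], [0.6, 0, 0, 0, 0, 0, 0], [1, 0, 0, 0, 0, 0, 0], [1, 0, 0, 0, 0, 0, 0], [1, 0, 0, 0, 0, 0, 0], [1, 0, 0, -0.02, 0, 0, 0], [1, 0, 0, -0.05, 0, 0, 0], [1, 0, 0, -0.09, 0, 0, 0], [1, 0, 0, -0.13, 0, 0, 0], [1, 0, 0, -0.15, 0, 0, 0]]

```text
time: 30.78
tcp_pos: [0.5174, -0.0849, 0.17]
tool_rot: [0.678, 0.671, 0.214, -0.21]
contact_force: [-0.1, -0.2, -0.8]
gripper_width: 1.0
```

Run:
```python
from h import *
s=stat()
w=wrist(); cv2.imwrite("pics/w23.png",w["img"][:,:,::-1])
d=snapshot("side"); cv2.imwrite("pics/s23.png",d["img"][:,:,::-1])
t=snapshot("top"); cv2.imwrite("pics/t23.png",cv2.resize(t["img"][:,:,::-1],None,fx=1.25,fy=1.25))
```

```text
t 30.77 tcp [ 0.5174 -0.0849  0.17  ] slant 34.9 az 89.2 grasp [ 0.5173 -0.0956  0.1853] y [ 0.9999 -0.011   0.0017] F [-0.1205 -0.2307 -0.831 ] w 0.9995707493657955
q [ 0.591   0.7811 -0.2664  1.7525 -0.4821  0.9189  0.7198]
```

View pics/w23.png

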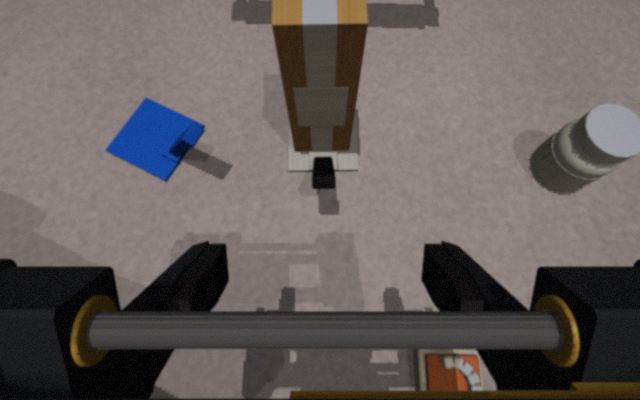

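View pics/s23.png

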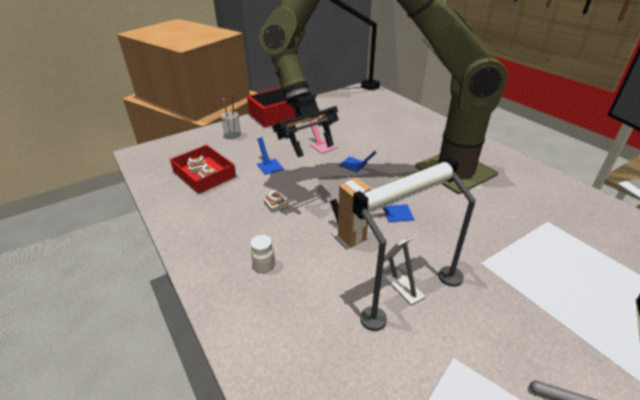

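View pics/t23.png

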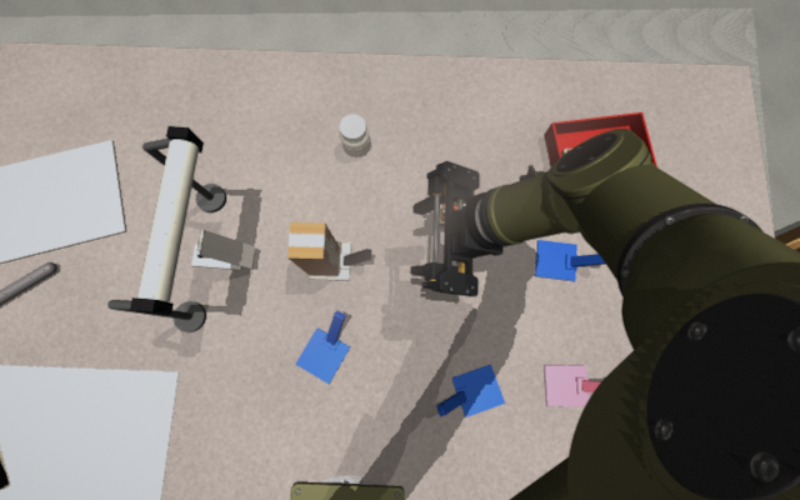

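Run:
```python
from h import *
t=snapshot("top"); crop(t["img"],210,160,310,240,"t24.png",7)
w=wrist()
print([onz(w,u,v,z) for u,v,z in ((289,171,.004),(358,171,.004),(297,151,.004),(350,150,.004))])
c=[onz(t,u/1.25,v/1.25,.184) for u,v in ((290,222),(325,224),(325,258),(289,258))];print(c,np.mean(c,0))
```

```text
[array([0.4793, 0.0234, 0.004 ]), array([0.5538, 0.0226, 0.004 ]), array([0.4876, 0.0471, 0.004 ]), array([0.546 , 0.0477, 0.004 ])]
[array([0.5469, 0.1031, 0.184 ]), array([0.5455, 0.0449, 0.184 ]), array([0.4883, 0.0408, 0.184 ]), array([0.4863, 0.0993, 0.184 ])] [0.5168 0.072  0.184 ]
```

View pics/t24.png

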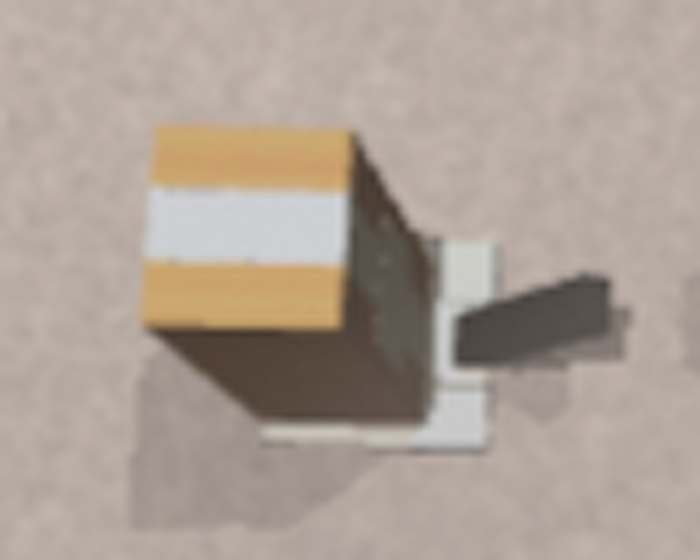

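The carton stands upright and flat on the blade: its top is at crop (250,230) and the blade's near end shows at (465,345). The gripper is clear, so I'm handing the job in.

```bash
python3 -c "
from plant import robot
print(robot.close_job())"
```

```text
the job is handed in; nothing more can be done
None
```

The job is done and handed in at about 31 s. The carton stands upright on the steel blade, clear of the rest, and the gripper has let go and backed off.

**What I did:**
- I gripped the carton high on its sides and tipped it about its rear edge. It leaned on the rest by itself at about 27°.
- I slid the blade in until its tip was about 12 mm short of the rear edge. Then I let the carton down onto it and drew the loaded blade 76 mm straight out.

**Last checks:**
- **Carton on the blade:** the blade lies under nearly the full depth of the carton. The carton's centre is about (0.517, 0.072), 76–78 mm from where it was let down and about 90 mm from where it first stood.
- **Bystanders:** the jar and the cast show at their starting places. I saw no touch on the lamp in the pictures or the forces.
- **Forces:** the largest I read was about 24 N, from pressing the blade on the bench while sliding it in.

**What went less well:**
- **Lowering the carton:** the carton slid about 10 mm forward and took the blade 2–3 mm with it. At one point the wrist carried about 4.6 N of the carton's weight. It then met support within about 0.5 mm of lowering, so I take it as unloaded rather than lifted, but I can't fully rule out a very slight lift.
- **Carrying the blade:** it sagged about 5° in the grip, and I levelled it on the bench before sliding it in.

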